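Fit up a rebar stake in the tacking jig

TASK

Get the rebar stake ready to be tacked to its foot disc. It cannot be stood up straight from the bench, so first lay it in the blue sloping rest with its bright end down against the stop, let go and take it afresh at the new angle; then stand it in the two brass saddles of the leaning jig, bright end down on the steel disc, and let go. Last, squeeze the red lock tab against its fin and, holding it squeezed, slide the keeper all the way across the front of the stake, then release it so that it locks; leave the other things on the bench where they are.

Things in the scene. Friction and masses are not known exactly. Their poses are not given: they have to be found in the camera images.
- stake: The stake: straight brown ribbed rebar, 159 mm long, 11 mm thick (as if 11 x 11 mm square), 0.06 to 0.11 kg, loose, lying flat at any yaw. Origin under its middle; its axis runs along the body's y, 5.5 mm up the body's z from the origin. The +y end (y = +79.7 mm) is brushed to bright metal over 30 mm. A shorter brown bar without a bright end (120 mm) also lies there.
- stake_bright_end (a point): Centre of the end face of the stake's bright end.
- rest: The sloping rest, fixed: dark base plate 150 x 70 x 10 mm, blue beam rising 32 degrees above level with two brass U saddles and a brass stop at its low end. Origin: centre of the underside, low end towards its -x (roughly the robot). Rest and jig stand one left, one right, either way round.
- rest_slope: Slope frame: origin on the stop's face, where the bright end's face centre lies when home. z = along the stake, up the slope (32 degrees above level, away from the robot); -x = out of the saddles, square to the slope. Saddles at z = 15..27 and 97..109 mm. Between them the beam's face is at x = +13.5 mm, 24 mm wide; past z = 112 mm nothing is under the stake. It does not slide down by itself.
- jig: The tacking jig, fixed: dark base plate 120 (x) x 210 (y) x 12 mm, origin at the centre of the underside, front to its -x (roughly the robot). The leaning saddles stand at its y = -70 mm; the keeper rides on two guide rods between grey brackets (79 mm high) at y = -22 and y = 98 mm.
- jig_seat: Frame of the leaning seat. Origin: centre of the top of the steel foot disc (32 mm across), where the bright end goes. z = the stake's axis, leaning 22 degrees back from vertical (away from the robot); -x = out of the saddles' open front. Saddles at z = 15..33 and 77..95 mm. A stake standing in them leans there by itself; above z = 98 mm nothing else stands beside or behind it.
- keeper (a joint): Keeper slide, m: 0 = fully back, clear of the saddles; grows along the jig's -y; 0.060 = all the way, at its stop, its aluminium arm crossing 2.5 mm in front of a seated stake at 55 mm along it. Starts at 0 to 0.018. A toothed catch stops it at 0.020 and at 0.030, 0.041 again unless the tab is held squeezed; let out above 0.057 the tab locks it home. Slides freely otherwise, with about 2 N.
- lock_tab (a joint): Travel of the red lock tab, m: 0 = sprung out, catch engaged; grows as it is squeezed towards the fin (the jig's +x); 0.006 = fully in. The catch is clear of its teeth above about 0.0045. Needs 12 N to start and 17 N fully in.
- keeper_grip (a point): Point to pinch the keeper from above, fingers closing along the jig's x: midway between the outer faces of red tab (front) and aluminium fin (back) when squeezed. Out: tab face 14.5 mm in front of it, fin face 9 mm behind; squeezed 17.5 mm over both. Tab 22 mm wide, fin 26 mm; they stand on the carriage top, 22 mm below this point, and end 13 mm above it. Moves with the keeper.
- keeper_tip (a point): Free end of the keeper's aluminium arm, 89 mm towards the jig's -y from the carriage's middle.
- offcut: Shorter brown ribbed bar, 120 x 11 mm, no bright end, lying on the bench. Leave alone. Origin under its middle, length along y.
- tape_measure: Yellow and black tape measure, 39 x 84 x 66 mm. Bystander. Origin: centre of underside.
- pliers: Pliers with red handles, 61 x 196 x 17 mm. Bystander.
- weld_magnet: Orange flat triangular welding magnet, 74 x 74 x 13 mm. Bystander.
- aerosol: Standing spray can with orange cap, 66 mm diameter, 189 mm tall. Bystander.
- charger: Black battery charger, 100 x 70 x 35 mm. Bystander.
- marker_pen: Black and white marker pen, 138 x 12 mm, lying. Bystander.
- rest_saddle (a point): On the stake's axis in the rest's upper saddle (z = 103 mm of rest_slope). Every saddle, in rest and jig: 14.5 mm wide inside, floor 5.5 mm behind the stake's axis (x = +5.5 mm), parallel walls reaching to x = -6 mm, then flaring to about 30 mm wide at x = -15 mm; 36 mm wide outside.
- parts_cabinet: Blue-grey drawer cabinet, fixed, at the left: solid from about x = 0.39 to 0.66 m, left of y = 0.46 m, about 0.3 m high. The arm starts just in front of it: rise before swinging inwards. (At the right, a fixed sculpture of grey balls stands behind the vice; its balls hang 0.45 m and more above the bench beyond x = 0.65 m, y below -0.2 m. Keep the wrist clear of them.)

How it is judged (in metres and radians):
On the way, in this order (a step that is already met when the one before it is completed fails the run):
1. the stake lies in both saddles of the sloping rest, bright end down at the stop, let go (distance between stake_bright_end and rest_slope below 0.015 m and angle between the y axis of stake and the z axis of rest_slope, either way round below 0.09 rad and contact force between the fingers and stake below 0.05 N and linear speed of stake below 0.03 m/s), for 0.2 s.
2. the stake stands in both saddles of the jig, bright end on the disc, let go, the keeper still clear of it (distance between stake_bright_end and jig_seat below 0.006 m and angle between the y axis of stake and the z axis of jig_seat, either way round below 0.07 rad and contact force between the fingers and stake below 0.05 N and linear speed of stake below 0.03 m/s and value of joint keeper below 0.03 m), for 0.2 s.
3. with the lock tab held squeezed, the keeper has been slid across the stake (value of joint lock_tab above 0.0035 m and value of joint keeper above 0.05 m).
At the end, for the whole second after the job is handed in: The stake stands in both jig saddles, its bright end within 6 mm of the disc's top centre and its axis within 4 degrees of the seat's axis, at rest; the keeper is within 5 mm of its end stop across the stake's front, and the lock tab has sprung out again (catch engaged) (distance between stake_bright_end and jig_seat below 0.006 m and angle between the y axis of stake and the z axis of jig_seat, either way round below 0.07 rad and value of joint keeper above 0.055 m and value of joint lock_tab below 0.0015 m and linear speed of stake below 0.02 m/s); the robot touches nothing.
It fails at once if a bystander is shifted by more than 30 mm (distance of any of offcut, tape_measure, pliers, weld_magnet, aerosol, charger, marker_pen from where it was at the start of the episode above 0.03 m).
It also fails if it takes over 69 s, if anything falls off the work surface, if the arm or the gripper's body presses on something with over 40 N, if the wrist force passes 120 N, or if a joint passes its speed limit or range.

ROBOT

A 7-joint arm with a two-finger parallel gripper is mounted at the origin on the work surface; the furniture and walls round the work are solid. World frame = base frame: x ahead of the robot, y to its left, z up, the work surface at z = 0. Lengths are in mm, angles in rad, forces in N, time in s.
With the tool pointing down it reaches from about 375 to 925 mm from the base axis. Payload 3.1 kg.
Tool frame: the origin (TCP) lies midway between the tips of the shut fingers; the grasp point (between the pads) lies 19 mm behind it; z points along the fingers, y is the line along which they close (so a half turn about z gives the same grasp; the last joint's range is limited). The gripper opens to 85 mm and grips with 20 to 120 N. Pads are 22 mm wide; open, the fingers measure 114 mm over their backs; the gripper's body (76 mm by 85 mm) begins 54 mm behind the grasp point. The pads swing forward as they close: fully open they stand 13 mm farther back than shut.
Start: joints at [1.042, 0.383, 0.044, 1.598, -0.018, 1.161, -0.05], TCP at [271.457, -590.605, 231.269] pointing down, gripper open.
Joint ranges: [-2.61, 2.61], [-0.41, 2.15], [-1.48, 1.57], [0, 2.5], [-1.57, 4.71], [0.05, 1.97], [-2.85, 2.85]. Speed limits (rad/s): [2.79, 2.79, 3.14, 3.14, 3.14, 3.14, 3.14].

INTERFACE

Orientations are given as [roll, pitch, yaw] about the fixed x, y, z axes, in that order (R = Rz(yaw) Ry(pitch) Rx(roll)).
In Python, from bench import env, vision gives the robot as it stands. The module is installed in compiled form; this text tells all that it offers.
- The arm moves only by the tool play_rows, never from a script. Its argument "increments" is a list of rows, each a list of 7 numbers: the finger opening in mm, from 0 to 85.4, then the shift along the tool's x, y, z in mm, then the turn, a rotation vector about the tool's x, y, z in rad. In form: [[hand, tx, ty, tz, wx, wy, wz], ...]. A call has 1 to 8 rows; each row is the pose to reach, as a shift and turn from the pose commanded when the call began, along the tool's axes at that moment; what a row does not reach only later rows make up. A row lasts 1/12 s, in which the tool goes at most 41.7 mm and 7.16 degrees, less where a joint would pass 70% of its speed; a pose out of reach is approached as far as the arm can. A call with a gripper value outside its range is refused whole. The fingers move at their own pace and stop on an object; the grip force is fixed at half the most. Time passes only in rows, so rows that repeat a pose let the fingers close. It gives the time, the measured TCP pose, the force, the opening and the grip force at its end, in the units of the state.
- env.get_state(): the state, without advancing time (a new reading comes with each control period).
- vision.get_image(name): name is "scene" or "top" or "wrist"; returns a dict with "img" (420x560x3 uint8, red, green, blue), "z_map" (420x560 float32, mm along the optical axis (not along the pixel's ray), 0 where there is no reading), "fov_y" (degrees; the focal length in pixels is half the picture's height over the tangent of half this angle, whatever the lens; pixels are square), "cx", "cy" (the principal point, pixels), "view" (4x4, takes a point from world to camera coordinates). Camera axes: x right, y up, looking along -z (the intrinsics and any distortion apply to the point x, -y, -z); pixel columns grow to the right and rows downward; lengths in mm; the calibration is good to about 2 mm. A picture is of the moment at which its call begins.
- env.close_job(): hands the job in; it is judged then, once.
The state is a dict: "time": time; "qpos": joint angles; "joint_velocities": joint speeds; "tau": joint torques, N m; "eef_pos": TCP position; "eef_rot": TCP orientation; "ft_force": force on the tool from outside, world axes, zero at the start; "ft_torque": the same for the moment, N m; "opening": finger opening in mm; "gripper_force": force on a finger pad.
Only numpy, scipy, OpenCV 4.12 (cv2) and the standard library are available. Lean on these libraries where they do the work, as an engineer would, in place of code of your own. Each camera call takes 0.05 s, during which the arm holds its last target. There are 200 camera calls.

## Working session

There is one attempt and no reset: what is moved stays moved. The work goes in short steps, Python scripts to look and compute and a tool call to move; the robot and the scene stay as the last step left them, time stands still between calls to the robot, and variables do not carry over. Pictures are saved under pics/ and viewed, at most 10 in all, crops included, and the job is handed in when it is done.

Besides the shell and the picture viewer there is one more tool, called after "Call:" as name([rows], argument=value, ...), one row to a line, values as JSON. play_rows: Moves the arm, as the interface text tells. Its arguments: {"type":"object","properties":{"increments":{"type":"array","items":{"type":"array","items":{"type":"number"}}}},"required":["increments"]}

```bash
mkdir -p pics; cat > h.py <<'E'
import numpy as np, cv2
from scipy.spatial.transform import Rotation as R
from bench import env, vision
def look(name):
    d=vision.get_image(name); 
    d['f']=d['img'].shape[0]/2/np.tan(np.radians(d['fov_y'])/2)
    return d
def world(d,u,v,z=None):
    """pixel(s)->world by depth"""
    u=np.atleast_1d(u).astype(int); v=np.atleast_1d(v).astype(int)
    z=d['z_map'][v,u] if z is None else z
    c=np.c_[(u-d['cx'])/d['f']*z,-(v-d['cy'])/d['f']*z,-z*np.ones(len(u)),np.ones(len(u))]
    return (np.linalg.inv(d['view'])@c.T).T[:,:3]
def xyz(d):
    v,u=np.mgrid[:420,:560]; return world(d,u.ravel(),v.ravel()).reshape(420,560,3)
def tool():
    s=env.get_state(); return np.array(s['eef_pos']),R.from_euler('xyz',s['eef_rot'])
def delta(p,r):
    p0,r0=tool(); return r0.inv().apply(np.array(p)-p0).round(1),(r0.inv()*r).as_rotvec().round(3)
E
python3 - <<'E'
from h import *
s=env.get_state();print(s)
for n in('scene','top'):
    d=look(n); cv2.imwrite(f'pics/{n}0.png',d['img'][:,:,::-1]); np.savez(f'{n}0.npz',**d)
    print({k:d[k] for k in d if k not in('img','z_map')}, (d['z_map']>0).mean())
E
```

```text
{'time': 0.0, 'qpos': array([ 1.04219146,  0.38383537,  0.04383032,  1.59959966, -0.01788614,
        1.16119068, -0.04991661]), 'joint_velocities': array([-0.00089941,  0.00102942,  0.00031621,  0.00080114,  0.00054618,
       -0.00052048,  0.00071511]), 'tau': array([ 1.64652433e-04, -4.33465576e+01,  1.02444749e+00, -2.49512404e+01,
        1.04331365e-02,  1.14064116e-02, -9.51742237e-06]), 'eef_pos': array([ 271.03608006, -589.74765678,  229.8749704 ]), 'eef_rot': array([-3.13895636e+00,  1.53216407e-04,  4.30876710e-01]), 'ft_force': array([-1.02662806,  0.27163103,  0.03885942]), 'ft_torque': array([ 0.00956579,  0.01940868, -0.02774535]), 'gripper_force': 0.0, 'opening': 85.28050353223554}
{'fov_y': 49.81209815829736, 'cx': 282.6084079340059, 'cy': 212.8182467387926, 'view': array([[-8.68410749e-01, -4.95790219e-01, -7.40466436e-03,
         5.26088494e+02],
       [ 3.44311800e-01, -6.13697381e-01,  7.10510316e-01,
        -1.84013229e+02],
       [-3.56808288e-01,  6.14465283e-01,  7.03647825e-01,
        -1.23540487e+03],
       [ 0.00000000e+00,  0.00000000e+00,  0.00000000e+00,
         1.00000000e+00]]), 'f': np.float64(452.28123267057475)} 0.9803358843537415
{'fov_y': 49.66551563975569, 'cx': 283.7338675614327, 'cy': 208.66508974722075, 'view': array([[-2.29270966e-02, -9.99716116e-01, -6.48343116e-03,
         1.45404683e+02],
       [ 9.93044890e-01, -2.35222598e-02,  1.15362690e-01,
        -5.56695207e+02],
       [-1.15482445e-01, -3.79340665e-03,  9.93302278e-01,
        -1.43730762e+03],
       [ 0.00000000e+00,  0.00000000e+00,  0.00000000e+00,
         1.00000000e+00]]), 'f': np.float64(453.8000711890267)} 0.9960034013605442
```

View pics/scene0.png

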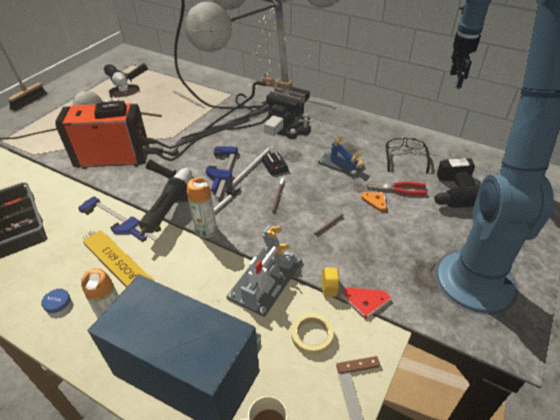

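View pics/top0.png

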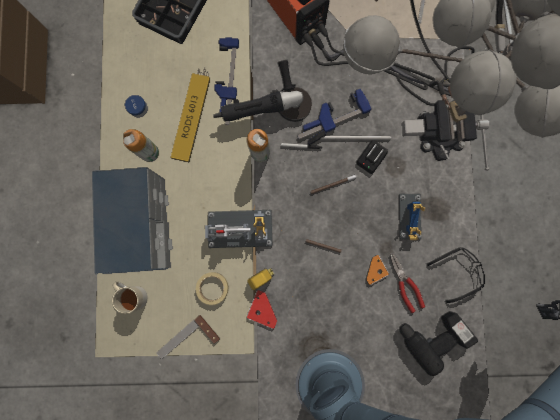

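```bash
python3 - <<'E'
from h import *
T=dict(np.load('top0.npz'));S=dict(np.load('scene0.npz'))
def crop(d,u,v,w,h,k): return cv2.resize(d['img'][v:v+h,u:u+w,::-1],None,fx=k,fy=k,interpolation=cv2.INTER_CUBIC)
A=np.vstack([np.hstack([crop(T,200,190,80,60,5),crop(T,380,180,80,60,5)]),np.hstack([crop(S,220,215,80,60,5)[:,:400],crop(T,300,160,80,60,5)])])
cv2.imwrite('pics/crops.png',A)
X=xyz(T)
# bars: brown/bright things above bench in bench region
for nm,(u0,u1,v0,v1) in dict(stake=(303,362,168,202),off=(300,345,235,258)).items():
    P=X[v0:v1,u0:u1].reshape(-1,3); C=T['img'][v0:v1,u0:u1].reshape(-1,3).astype(int)
    m=(P[:,2]>6)
    if nm: print(nm,m.sum(),np.percentile(P[:,2],[1,50,90,99]).round(1))
    q=P[m];c,(dx,dy),*_=q[:,:2].mean(0),np.linalg.svd(q[:,:2]-q[:,:2].mean(0),full_matrices=False)[2][0]
    t=(q[:,:2]-c)@[dx,dy]; n=(q[:,:2]-c)@[-dy,dx]
    print(c,dx,dy,'t',t.min(),t.max(),'n',n.min(),n.max(),'mid',c+np.array([dx,dy])*(t.min()+t.max())/2)
    br=C[m].mean(1)
    for a in np.linspace(t.min(),t.max(),9)[:-1]: 
        k=abs(t-a-8)<9; print(int(a),br[k].mean().round(),q[k,2].mean().round(1),end=' | ')
    print()
# jig, rest clouds
for nm,(u0,u1,v0,v1) in dict(jig=(200,280,200,258),rest=(390,432,185,250)).items():
    P=X[v0:v1,u0:u1].reshape(-1,3)
    lo=dict(jig=(8,16),rest=(6,14))[nm]
    for a,b in (lo,(20,60),(60,140)):
        q=P[(P[:,2]>a)&(P[:,2]<b)]
        (c,sz,an)=cv2.minAreaRect(q[:,:2].astype(np.float32)); print(nm,a,len(q),np.round(c,1),np.round(sz,1),round(an,2),q[:,2].max().round(1),np.median(q[:,2]).round(1))
E
```

```text
stake 245 [-7.3  0.9  7.  14.7]
[637.90825237 -29.32291415] -0.5973297425175467 0.8019957473103717 t -96.3279095712528 273.2025448001347 n -89.3604315809107 105.4157807551964 mid [585.08201221  41.60343848]
-96 112.0 8.1 | -50 85.0 9.4 | -3 86.0 9.5 | 42 83.0 10.1 | 88 88.0 7.1 | 134 nan nan | 180 nan nan | 227 nan nan | 
off 155 [-6.7  1.   8.3 16.8]
[437.32428877  11.12980575] 0.04831241608898392 0.998832273433155 t -72.40400052165347 113.27350657470645 n -37.637456937126494 52.685088570607256 mid [438.31154106  31.54069657]
-72 89.0 9.9 | -49 81.0 10.8 | -25 83.0 11.4 | -2 83.0 10.7 | 20 77.0 9.6 | 43 83.0 10.1 | 66 90.0 6.4 | 90 nan nan | 
jig 8 1173 [498.7 269. ] [236.2 181.9] 87.84 16.0 12.3
jig 20 243 [503.1 278.1] [111.2 203.2] 1.34 59.8 37.1
jig 60 623 [504.7 287.3] [ 72.3 189.6] 5.31 138.9 96.0
rest 6 498 [ 528.4 -282.4] [133.8 208. ] 88.04 14.0 9.8
rest 20 228 [ 522.4 -277.9] [ 55.7 142. ] 88.51 59.5 45.0
rest 60 173 [ 515.8 -279.1] [34.4 99.8] 88.3 114.4 77.5<stdin>:17: RuntimeWarning: Mean of empty slice.
  ret = ret.dtype.type(ret / rcount)
```

View pics/crops.png

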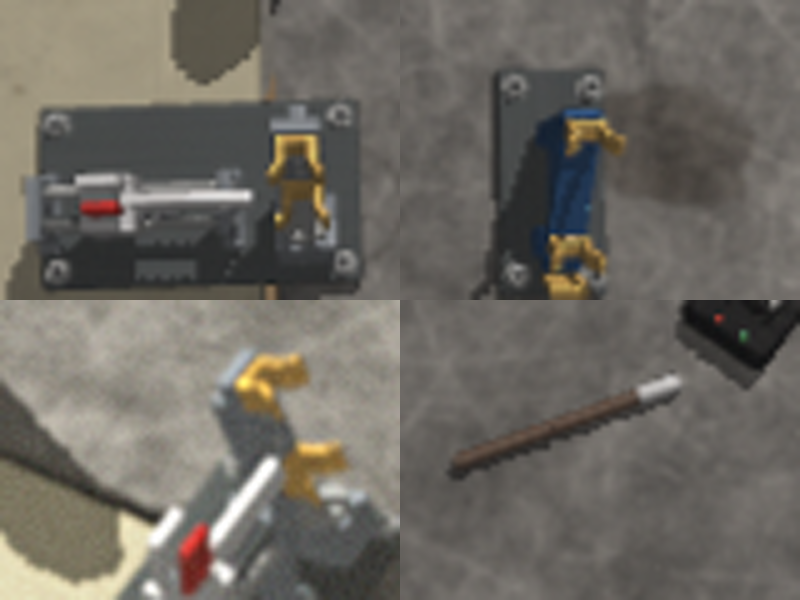

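```bash
cat >> h.py <<'E'
def ray(d,uv,z):
    """pixels -> points on the world plane z"""
    uv=np.atleast_2d(np.array(uv,float)); iv=np.linalg.inv(d['view']); o=iv[:3,3]
    g=np.c_[(uv[:,0]-d['cx'])/d['f'],-(uv[:,1]-d['cy'])/d['f'],-np.ones(len(uv))]@iv[:3,:3].T
    return o+g*((z-o[2])/g[:,2])[:,None]
E
python3 - <<'E'
from h import *
T=dict(np.load('top0.npz'));S=dict(np.load('scene0.npz'))
def bar(d,u0,u1,v0,v1,n):
    I=d['img'].astype(int); m=np.zeros((420,560),np.uint8)
    brown=(I[...,0]-I[...,2]>14); white=I.min(2)>150
    for M in(brown,white):
        s=np.zeros_like(m); s[v0:v1,u0:u1]=M[v0:v1,u0:u1]; m|=s
        v,u=np.nonzero(s)
        if len(u): print(n,len(u),ray(d,np.c_[u,v],8).mean(0).round(1))
    k,l,st,_=cv2.connectedComponentsWithStats(m,connectivity=8); i=1+st[1:,4].argmax(); v,u=np.nonzero(l==i)
    r=cv2.minAreaRect(ray(d,np.c_[u,v],8)[:,:2].astype(np.float32)); print(n,r,len(u)); print(cv2.boxPoints(r).round(1))
bar(T,303,366,168,202,'T'); bar(S,268,290,172,216,'S')
J=ray(T,np.array([[56,124],[340,114],[346,262],[56,272]])/5+[200,190],14)
print(J.round(1),J.mean(0).round(1)); e=J[[0,3]].mean(0)-J[[1,2]].mean(0); print('jig yaw',np.arctan2(-e[0],e[1]))
Q=ray(T,np.array([[112,86],[190,88],[115,275]])/5+[380,180],12); print(Q.round(1),Q[1:].mean(0)); e=Q[0]-Q[2];print('rest yaw',np.arctan2(e[1],e[0]))
E
```

```text
T 116 [637.8 -19.8   8. ]
T 18 [664.9 -94.8   8. ]
T ((642.4900512695312, -32.89519500732422), (10.260945320129395, 157.0287628173828), 18.776487350463867) 134
[[ 612.4   39.8]
 [ 662.9 -108.9]
 [ 672.6 -105.6]
 [ 622.1   43.1]]
S 414 [634.5 -25.3   8. ]
S 106 [643.  -72.5   8. ]
S ((639.7130737304688, -31.430999755859375), (69.59117889404297, 193.475341796875), 29.14751434326172) 438
[[ 562.2   36.1]
 [ 656.4 -132.9]
 [ 717.2  -99. ]
 [ 623.    70. ]]
[[547.5 370.7  14. ]
 [549.7 184.3  14. ]
 [452.8 182.3  14. ]
 [450.6 371.1  14. ]] [500.1 277.1  14. ]
jig yaw 0.0114843081135598
[[ 591.  -258.6   12. ]
 [ 588.5 -309.7   12. ]
 [ 466.8 -254.    12. ]] [ 527.64745607 -281.86077713   12.        ]
rest yaw -0.03735094454658455
```

Call:
play_rows([
  [60,0,0,-40,0,0,0],
  [60,30,-18,-80,0,0,0.06],
  [60,65,-40,-90,0,0,0.12],
  [60,100,-62,-90,0,0,0.18],
  [60,135,-83,-90,0,0,0.25],
  [60,170,-105,-90,0,0,0.31],
  [60,205,-126,-90,0,0,0.37],
  [60,240,-148,-90,0,0,0.43],
])

```text
time: 0.77
eef_pos: [424.1, -360.1, 320.9]
eef_rot: [-3.141, 0.0, -0.002]
ft_force: [0.3, 0.5, -0.3]
opening: 59.9
gripper_force: 0.0
```

```bash
python3 - <<'E'
from h import *
p,r=tool(); print(p,r.as_euler('xyz'),env.get_state()['qpos'].round(3))
d=look('wrist'); np.savez('w0.npz',**d); cv2.imwrite('pics/w0.png',d['img'][:,:,::-1])
print(d['view'].round(3),d['f'])
iv=np.linalg.inv(d['view']); print('cam in tool',r.inv().apply(iv[:3,3]-p),'axis',r.inv().apply(-iv[:3,2]))
E
```

```text
[ 424.11937474 -360.05600798  320.90349814] [-3.14132927e+00  4.61223780e-04 -2.33560173e-03] [ 0.695  0.143 -0.072  1.712  0.011  1.287 -0.953]
[[-1.00000e-03 -1.00000e+00 -0.00000e+00 -3.60370e+02]
 [ 9.46000e-01 -1.00000e-03 -3.25000e-01 -3.30102e+02]
 [ 3.25000e-01 -1.00000e-03  9.46000e-01 -6.02936e+02]
 [ 0.00000e+00  0.00000e+00  0.00000e+00  1.00000e+00]] 303.0820411956132
cam in tool [  83.69437539    0.73791401 -141.82943184] axis [-3.24742501e-01  3.51581788e-04  9.45802402e-01]
```

View pics/w0.png

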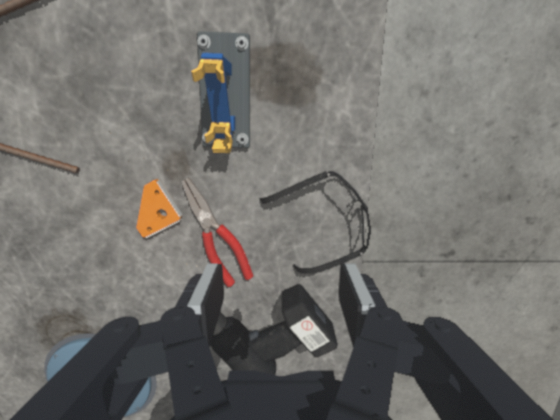

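```bash
python3 - <<'E'
from h import *
d=dict(np.load('w0.npz'))
B=ray(d,[[204,41],[242,42],[242,139]],12); print(B.round(1),(B[0]+B[2])/2); e=B[1]-B[2]; print('yaw',np.arctan2(e[1],e[0]))
X=xyz(d); I=d['img'].astype(int); h=cv2.cvtColor(d['img'],cv2.COLOR_RGB2HSV)
m=((h[...,0]>12)&(h[...,0]<32)&(h[...,1]>120)&(h[...,2]>90)); m[:, :185]=0; m[160:]=0; m[:,255:]=0
k,l,st,c=cv2.connectedComponentsWithStats(m.astype(np.uint8))
for i in range(1,k):
    if st[i,4]>20:
        P=X[l==i]; print(i,st[i],np.percentile(P,[2,25,50,75,98],axis=0).round(1).tolist())
b=((h[...,0]>100)&(h[...,0]<125)&(h[...,1]>120)); b[:,:185]=0;b[160:]=0;b[:,255:]=0
P=X[b]; print(b.sum()); 
for z0 in range(20,110,15):
    q=P[abs(P[:,2]-z0)<7.5]; print(z0,len(q),q.mean(0).round(1),np.percentile(q[:,1],[5,95]).round(1)) if len(q)>3 else 0
print(d['z_map'].dtype, np.std(X[200:220,400:440,2]), X[200:220,400:440,2].mean())
E
```

```text
[[ 591.3 -259.8   12. ]
 [ 590.1 -309.8   12. ]
 [ 465.2 -304.4   12. ]] [ 528.26511804 -282.10552999   12.        ]
yaw -0.04259390238298626
1 [192  60  32  22 421] [[536.6, -298.1, 86.2], [543.8, -291.0, 90.3], [548.8, -279.5, 96.1], [553.5, -273.2, 104.5], [558.5, -267.5, 109.9]]
2 [205 123  27  30 526] [[452.0, -295.3, 29.3], [459.9, -287.2, 42.1], [471.7, -278.1, 45.6], [481.5, -271.5, 55.2], [489.0, -265.2, 66.2]]
914
20 69 [ 504.5 -293.3   24. ] [-294.8 -291.1]
35 28 [ 536.5 -291.8   36.4] [-293.5 -284.1]
50 333 [ 507.5 -282.5   50.8] [-293.1 -271.3]
65 350 [ 526.7 -283.    64.4] [-293.1 -272.6]
80 122 [ 557.3 -282.1   81.2] [-293.8 -273.7]
95 7 [ 561.8 -282.3   87.8] [-290.4 -272.5]
float32 104.27205446488311 -851.6291089172887
```

```bash
python3 - <<'E'
from h import *
d=dict(np.load('w0.npz')); X=xyz(d); h=cv2.cvtColor(d['img'],cv2.COLOR_RGB2HSV)
c=np.array([528.3,-282.1,0]); yaw=-.041
E=R.from_euler('z',yaw)
def win(m): m=m.copy(); m[:, :185]=0; m[160:]=0; m[:,255:]=0; return m
br=win((h[...,0]>12)&(h[...,0]<32)&(h[...,1]>120)&(h[...,2]>90)); bl=win((h[...,0]>100)&(h[...,0]<125)&(h[...,1]>120))
a=np.radians(32); F=lambda P:(lambda q:np.c_[q[:,0]*np.cos(a)+q[:,2]*np.sin(a), q[:,1], -q[:,0]*np.sin(a)+q[:,2]*np.cos(a)])(E.inv().apply(P-c))
q=F(X[bl]); k=(q[:,2]>35)
print('face s,n'); 
for s in range(-30,90,15):
    j=abs(q[:,0]-s)<7.5; j&=abs(q[:,1])<9
    if j.sum()>5: print(s,j.sum(),np.median(q[j,2]).round(1))
t=q[abs(q[:,1])<9]; print('face n',np.median(t[:,2]), np.percentile(t[:,2],[10,90]))
print('beam y',np.percentile(q[:,1],[3,97]))
q=F(X[br]);
for nm,j in(('up',q[:,0]>45),('low',q[:,0]<45)):
    w=q[j]; print(nm,np.percentile(w,[2,10,50,90,98],axis=0).round(1).tolist())
    H,_,_=np.histogram2d(w[:,0],w[:,2],bins=[np.arange(-60,100,4),np.arange(30,75,4)]); i=np.nonzero(H.sum(1))[0]
    for r in i: print(-60+4*r,H[r].astype(int))
E
```

```text
face s,n
0 124 56.2
15 146 56.2
30 156 56.2
45 107 56.3
60 8 56.4
75 71 53.0
face n 56.111663459929545 [54.68865468 57.05032691]
beam y [-13.04327734  10.18135972]
up [[61.9, -15.8, 58.2], [63.5, -12.5, 61.7], [69.6, 3.4, 70.0], [72.1, 13.0, 84.8], [72.6, 15.1, 86.8]]
60 [ 0  0  0  0  0  0  0  1 26  0  3]
64 [ 0  0  0  0  0  0  0  0 41  5  3]
68 [ 0  0  0  0  0  0  6 23 68 15 16]
72 [ 0  0  0  0  0  0  0 16  8  5  5]
low [[-43.2, -14.9, 57.0], [-38.8, -11.5, 60.1], [-17.9, 1.6, 70.3], [-10.2, 11.3, 82.4], [-9.6, 14.6, 85.6]]
-60 [0 0 0 1 0 0 0 0 0 0 0]
-44 [0 1 0 0 0 0 0 3 1 0 1]
-40 [ 0  1  0  0  0  0  6 26 28 28 35]
-36 [1 0 0 0 0 0 0 0 0 1 0]
-32 [0 0 0 0 0 1 0 0 0 0 0]
-24 [0 0 0 0 0 0 0 0 2 1 1]
-20 [ 0  0  0  0  0  0  0  1 22  2  2]
-16 [ 0  0  0  0  0  0  1  3 28  1  5]
-12 [ 0  0  0  0  0  0  8 31 39 16 17]
```

Call:
play_rows([
  [60,20,-35,0,0,0,-0.12],
  [60,45,-70,0,0,0,-0.24],
  [60,70,-105,15,0,0,-0.36],
  [60,95,-140,30,0,0,-0.48],
  [60,120,-175,45,0,0,-0.6],
  [60,145,-210,60,0,0,-0.72],
  [60,170,-245,80,0,0,-0.84],
  [60,195,-280,100,0,0,-0.96],
])

```text
time: 1.48
eef_pos: [604.2, -101.4, 232.2]
eef_rot: [3.141, -0.0, 0.967]
ft_force: [-0.4, -0.7, 0.4]
opening: 60.1
gripper_force: 0.0
```

```bash
python3 - <<'E'
from h import *
print(tool()[0],delta([645.6,-42.1,150],R.from_euler('xyz',[np.pi,0,1.897])))
E
```

```text
[ 604.22053117 -101.42770485  232.24565556] (array([72.3,  0.4, 82.3]), array([ 0.  ,  0.  , -0.93]))
```

Call:
play_rows([
  [60,0,0,0,0,0,-0.1],
  [60,0,0,0,0,0,-0.22],
  [60,0,0,0,0,0,-0.34],
  [60,0,0,0,0,0,-0.46],
  [60,0,0,0,0,0,-0.58],
  [60,0,0,30,0,0,-0.7],
  [60,0,0,50,0,0,-0.82],
  [60,0,0,50,0,0,-0.92],
])

```text
time: 2.15
eef_pos: [599.2, -103.1, 177.3]
eef_rot: [-3.132, -0.005, 1.887]
ft_force: [-0.7, 0.2, -0.7]
opening: 60.1
gripper_force: 0.0
```

Call:
play_rows([
  [60,0,0,0,0,0,0],
  [60,0,0,0,0,0,0],
])

```text
time: 2.32
eef_pos: [603.3, -103.2, 182.5]
eef_rot: [-3.141, -0.001, 1.878]
ft_force: [0.6, 1.0, 0.1]
opening: 60.0
gripper_force: 0.0
```

```bash
python3 - <<'E'
from h import *
p,r=tool(); print(p,r.as_euler('xyz')[2])
d=look('wrist'); np.savez('w1.npz',**d)
h=d['img'].astype(int); X=xyz(d)
g=ray(d,np.array([(u,v) for v in range(420) for u in range(560)]),8).reshape(420,560,3)
near=(abs(X[...,0]-642)<90)&(abs(X[...,1]+33)<100)&(X[...,2]>4)&(X[...,2]<20)
k,l,st,_=cv2.connectedComponentsWithStats(near.astype(np.uint8)); i=1+st[1:,4].argmax()
P=X[l==i]; rr=cv2.minAreaRect(P[:,:2].astype(np.float32)); print(st[i],rr,cv2.boxPoints(rr).round(1),np.percentile(P[:,2],[50,95]))
w=(l==i)&(h.min(2)>140); print('bright',X[w].mean(0))
c=np.array(rr[0])
b=cv2.fitLine(P[:,:2].astype(np.float32),cv2.DIST_L2,0,.01,.01).ravel(); print(b)
E
```

```text
[ 603.26125192 -103.15678692  182.48722651] 1.8781162356394305
[ 329   50   17  163 1700] ((641.1428833007812, -33.680450439453125), (12.097576141357422, 159.03932189941406), 18.431486129760742) [[ 610.3   39.8]
 [ 660.5 -111. ]
 [ 672.  -107.2]
 [ 621.7   43.7]] [ 9.21886926 10.92171477]
bright [661.90086149 -94.29597304   9.89580941]
[ 3.2049155e-01 -9.4725138e-01  6.3875159e+02 -2.9253811e+01]
```

```bash
python3 - <<'E'
from h import *
print(delta([643.9,-43.0,3],R.from_euler('xyz',[np.pi,0,1.897])))
E
```

```text
(array([ 45.2,  56.3, 180.3]), array([ 0.001,  0.   , -0.019]))
```

Call:
play_rows([
  [60,20,25,0,0,0,-0.01],
  [60,40,50,10,0,0,-0.019],
  [60,45.2,56.3,50,0,0,-0.019],
  [60,45.2,56.3,90,0,0,-0.019],
  [60,45.2,56.3,125,0,0,-0.019],
  [60,45.2,56.3,150,0,0,-0.019],
  [60,45.2,56.3,165,0,0,-0.019],
  [60,45.2,56.3,165,0,0,-0.019],
])

```text
time: 3.03
eef_pos: [640.7, -42.9, 14.6]
eef_rot: [-3.136, -0.002, 1.899]
ft_force: [-0.3, -0.2, -0.5]
opening: 59.8
gripper_force: 0.0
```

Call:
play_rows([
  [60,0,0,8,0,0,0],
  [60,0,0,15,0,0,0],
  [60,0,0,15,0,0,0],
  [30,0,0,15,0,0,0],
  [5,0,0,15,0,0,0],
  [5,0,0,15,0,0,0],
  [5,0,0,15,0,0,0],
  [5,0,0,15,0,0,0],
])

```text
time: 3.7
eef_pos: [644.1, -42.6, 4.1]
eef_rot: [3.14, 0.001, 1.9]
ft_force: [-0.3, 0.2, 3.6]
opening: 8.0
gripper_force: 60.1
```

Call:
play_rows([
  [5,0,0,-10,0,0,0],
  [5,0,0,-40,0,0,0],
  [5,0,0,-80,0,0,0],
  [5,0,0,-120,0,0,0],
  [5,0,0,-160,0,0,0],
  [5,0,0,-196,0,0,0],
  [5,0,0,-196,0,0,0],
])

```text
time: 4.28
eef_pos: [649.2, -41.9, 209.8]
eef_rot: [3.125, 0.006, 1.9]
ft_force: [2.1, 0.6, 1.0]
opening: 8.6
gripper_force: 59.5
```

```bash
cat >> h.py <<'E'
def bar_in_tool(save=None,zr=(-45,10)):
    d=look('wrist'); p,r=tool(); X=xyz(d); q=r.inv().apply((X-p).reshape(-1,3)).reshape(X.shape)
    m=(abs(q[...,1])<14)&(abs(q[...,0])<140)&(q[...,2]>zr[0])&(q[...,2]<zr[1])&(d['z_map']>0)
    if save: 
        np.savez(save+'.npz',q=q,**d); cv2.imwrite('pics/'+save+'.png',d['img'][:,:,::-1])
    return d,q,m
E
python3 - <<'E'
from h import *
d,q,m=bar_in_tool('w2'); print(tool()[0],m.sum())
P=q[m]; 
for a in range(-110,140,10):
    j=abs(P[:,0]-a)<5
    if j.sum()>4: print(a,j.sum(),np.median(P[j],0).round(1),np.percentile(P[j,1],[5,95]).round(1),np.percentile(P[j,2],[5,95]).round(1))
E
```

```text
[647.22898051 -42.1006619  205.85997865] 7873
-70 11 [-65.9   6.8  -7.1] [-3.9  7.5] [-8.8 -5.4]
-60 249 [-59.7   1.5  -9.5] [-3.8  7.1] [-10.8  -6.2]
-50 287 [-49.9   1.5  -9.6] [-3.7  6.7] [-11.   -5.8]
-40 315 [-40.2   1.5  -9.2] [-3.1  6.5] [-10.7  -6.5]
-30 247 [-29.8   1.5  -9.1] [-2.9  5.9] [-10.5  -6.9]
-20 258 [-20.8   1.4  -9.1] [-2.3  5.8] [-10.3  -6.9]
-10 439 [ -9.7   2.  -10. ] [-3.7  6.9] [-40.8  -7.7]
0 566 [  0.1   1.4 -11.9] [-4.1  7.1] [-41.2  -7.9]
10 2079 [  9.5  -1.6 -25.4] [-12.6  12. ] [-42.   -8.1]
20 380 [20.6  1.4 -9. ] [-3.   6.4] [-10.4  -6.6]
30 396 [30.4  1.4 -8.9] [-3.   6.3] [-10.4  -6.3]
40 408 [40.   1.4 -8.9] [-2.9  6.2] [-10.4  -6.4]
50 452 [49.7  1.9 -8.8] [-2.8  6.1] [-10.3  -6.4]
60 489 [59.7  1.4 -8.9] [-2.7  6. ] [-10.4  -6.5]
70 525 [70.1  1.4 -8.9] [-3.   6.3] [-10.3  -6.3]
80 576 [80.   1.8 -8.9] [-2.9  6.2] [-10.4  -6.3]
90 196 [86.8  1.6 -8.6] [-2.5  5.7] [-10.   -6.3]
```

View pics/w2.png

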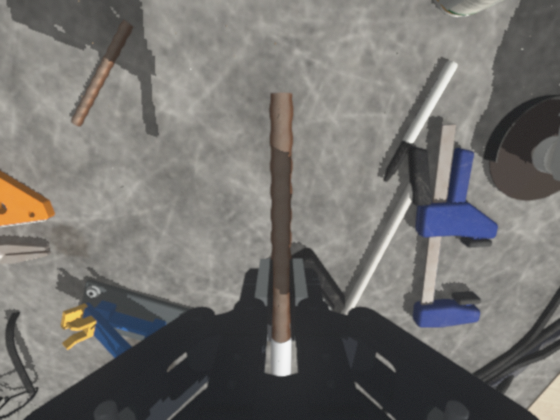

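```bash
cat >> h.py <<'E'
yr=-.041; a32=np.radians(32)
O_rest=np.array([460.7,-278.6,39.9])
x_s=R.from_euler('z',yr).apply([np.cos(a32),0,np.sin(a32)]); n_s=R.from_euler('z',yr).apply([np.sin(a32),0,-np.cos(a32)])
R_rest=R.from_matrix(np.c_[x_s,np.cross(n_s,x_s),n_s])
E
python3 - <<'E'
from h import *
d=dict(np.load('w2.npz')); X=xyz(d); print('bench z',np.median(X[0:80,150:250,2]),np.median(X[150:200,100:200,2]))
d=dict(np.load('w0.npz')); X=xyz(d); print('bench z',np.median(X[200:260,0:60,2]),np.median(X[100:150,260:300,2]))
T=O_rest+69.5*x_s+3*n_s+3*x_s
print(T,env.get_state()['qpos'].round(2)); 
print(delta(T-90*n_s,R_rest), delta(T-90*n_s+[0,0,60],R_rest))
E
```

```text
bench z -0.8584097700884854 -0.8319221980151781
bench z -0.7203432389046043 -0.9850305565011581
[ 523.72023913 -281.18527858   75.77500237] [ 0.4   0.45 -0.52  1.61  0.24  1.13  0.15]
(array([-168.8, -239.2,   51.9]), array([-0.528,  0.362,  1.886])) (array([-169.1, -238.6,   -8.1]), array([-0.528,  0.362,  1.886]))
```

Call:
play_rows([
  [5,-10,-14,0,-0.031,0.021,0.111],
  [5,-20,-28,0,-0.062,0.043,0.222],
  [5,-30,-42,0,-0.093,0.064,0.333],
  [5,-40,-56,0,-0.124,0.085,0.444],
  [5,-50,-70,0,-0.155,0.107,0.555],
  [5,-60,-84,0,-0.187,0.128,0.666],
  [5,-70,-98,0,-0.218,0.149,0.777],
  [5,-80,-112,0,-0.249,0.17,0.888],
])

```text
time: 5.0
eef_pos: [560.9, -155.3, 197.3]
eef_rot: [2.996, -0.252, 1.017]
ft_force: [0.3, 0.0, -0.4]
opening: 8.5
gripper_force: 59.5
```

```bash
python3 - <<'E'
from h import *
T=O_rest+69.5*x_s+3*n_s+3*x_s
print(env.get_state()['qpos'].round(2)); 
print(delta(T-70*n_s,R_rest))
E
```

```text
[ 0.69  0.22 -0.41  1.94 -0.16  0.8  -0.18]
(array([-155.8,   -1.3,   24. ]), array([-0.286,  0.204,  0.989]))
```

Call:
play_rows([
  [5,-17,0,0,-0.032,0.023,0.11],
  [5,-35,0,0,-0.064,0.045,0.22],
  [5,-52,0,0,-0.095,0.068,0.33],
  [5,-69,0,2,-0.127,0.091,0.44],
  [5,-87,0,4,-0.159,0.113,0.55],
  [5,-104,0,8,-0.191,0.136,0.659],
  [5,-121,0,12,-0.222,0.159,0.769],
  [5,-138,0,18,-0.254,0.181,0.879],
])

```text
time: 5.67
eef_pos: [496.2, -266.8, 145.8]
eef_rot: [3.106, -0.535, 0.087]
ft_force: [0.2, 0.8, -0.9]
opening: 8.9
gripper_force: 59.5
```

```bash
python3 - <<'E'
from h import *
T=O_rest+69.5*x_s+3*n_s+3*x_s
print(env.get_state()['qpos'].round(2)); 
print(delta(T-50*n_s,R_rest))
E
```

```text
[ 0.9   0.16 -0.33  2.21 -0.65  0.4  -0.35]
(array([-14.2,  12.5,  24.2]), array([-0.031,  0.022,  0.11 ]))
```

Call:
play_rows([
  [5,-14,12,10,-0.031,0.022,0.11],
  [5,-14.2,12.5,24,-0.031,0.022,0.11],
  [5,-14.2,12.5,24.2,-0.031,0.022,0.11],
  [5,-14.2,12.5,24.2,-0.031,0.022,0.11],
])

```text
time: 6.0
eef_pos: [498.2, -278.3, 118.1]
eef_rot: [-3.141, -0.557, -0.034]
ft_force: [-0.0, 0.4, 0.1]
opening: 8.3
gripper_force: 59.5
```

```bash
python3 - <<'E'
from h import *
T=O_rest+69.5*x_s+3*n_s+3*x_s
print(env.get_state()['qpos'].round(2)); print(delta(T,R_rest))
d,q,m=bar_in_tool('w3'); h=cv2.cvtColor(d['img'],cv2.COLOR_RGB2HSV); P=q[m]
for a in (-60,-40,40,60,80): 
    j=abs(P[:,0]-a)<5; print(a,j.sum(),np.median(P[j],0).round(1))
br=(h[...,0]>12)&(h[...,0]<32)&(h[...,1]>120)&(h[...,2]>90)&(abs(q[...,1])<30)&(abs(q[...,0])<90)&(q[...,2]>20)&(q[...,2]<75)
B=q[br]
for nm,j in(('up',B[:,0]>0),('lo',B[:,0]<-20)):
    if j.sum()>10: print(nm,j.sum(),np.percentile(B[j],[2,50,98],axis=0).round(1).tolist())
E
```

```text
[ 0.93  0.23 -0.36  2.23 -0.77  0.31 -0.31]
(array([-0.7,  2.1, 49.4]), array([-0.005,  0.002,  0.006]))
-60 256 [-59.8   0.4  -5.6]
-40 311 [-40.1   0.4  -5.3]
40 420 [40.1  0.4 -4.7]
60 485 [59.9  0.4 -4.7]
80 557 [80.2  0.4 -4.5]
up 704 [[23.3, -14.1, 30.8], [29.8, 8.9, 35.8], [33.9, 18.2, 56.6]]
```

View pics/w3.png

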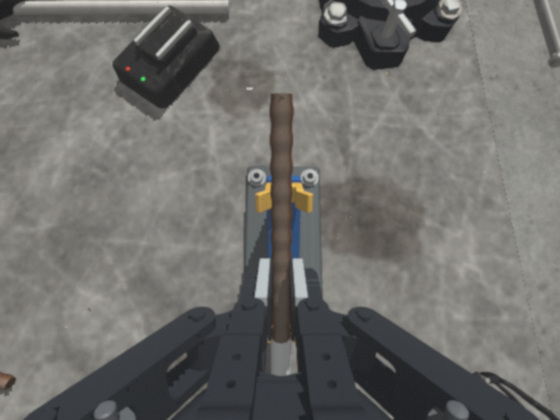

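Call:
play_rows([
  [5,-2,1.8,15,-0.005,0.002,0.006],
  [5,-2,1.8,28,-0.005,0.002,0.006],
  [5,-2,1.8,36,-0.005,0.002,0.006],
  [5,-2,1.8,42,-0.005,0.002,0.006],
  [5,-2,1.8,45,-0.005,0.002,0.006],
  [5,-2,1.8,45,-0.005,0.002,0.006],
  [5,-2,1.8,45,-0.005,0.002,0.006],
])

```text
time: 6.63
eef_pos: [521.7, -282.4, 80.9]
eef_rot: [3.138, -0.562, -0.04]
ft_force: [-0.2, 0.3, -0.5]
opening: 8.2
gripper_force: 59.5
```

```bash
python3 - <<'E'
from h import *
T=O_rest+69.5*x_s+1*n_s+3*x_s
print(delta(T,R_rest),R_rest.inv().apply(env.get_state()['ft_force']).round(1))
d,q,m=bar_in_tool('w4'); P=q[m]
for a in (-60,-40,40,60,80): 
    j=abs(P[:,0]-a)<5; print(a,j.sum(),np.median(P[j],0).round(1))
E
```

```text
(array([-1.1, -1.3,  3.4]), array([ 0.003, -0.004,  0.001])) [-0.4 -0.3  0.3]
-60 287 [-58.4   0.8  -5.6]
-40 299 [-40.1   0.2  -5.6]
40 464 [39.3  0.7 -5.1]
60 484 [60.   0.6 -5.2]
80 571 [80.4  0.6 -5.2]
```

Call:
play_rows([
  [5,-1,0,1.5,0,0,0],
  [5,-1,0,2.5,0,0,0],
  [5,-1,0,2.5,0,0,0],
])

```text
time: 6.93
eef_pos: [521.9, -282.5, 78.0]
eef_rot: [3.138, -0.562, -0.04]
ft_force: [-0.6, 0.2, -0.5]
opening: 8.6
gripper_force: 59.5
```

Still no contact; release gently (short drop at most), then back away.

Call:
play_rows([
  [5,0,0,1,0,0,0],
  [5,0,0,1,0,0,0],
  [12,0,0,1,0,0,0],
  [20,0,0,1,0,0,0],
  [34,0,0,1,0,0,0],
  [34,0,0,1,0,0,0],
])

```text
time: 7.43
eef_pos: [522.8, -282.6, 77.3]
eef_rot: [3.138, -0.562, -0.04]
ft_force: [-1.0, -0.2, -0.7]
opening: 33.8
gripper_force: 0.0
```

Call:
play_rows([
  [34,0,0,-10,0,0,0],
  [34,0,0,-30,0,0,0],
  [34,0,0,-60,0,0,0],
  [34,0,0,-90,0,0,0],
  [34,0,0,-90,0,0,0],
  [34,0,0,-90,0,0,0],
])

```text
time: 7.93
eef_pos: [475.0, -281.5, 155.3]
eef_rot: [3.134, -0.565, -0.039]
ft_force: [0.1, -0.8, 0.1]
opening: 34.1
gripper_force: 0.0
```

```bash
python3 - <<'E'
from h import *
d=look('wrist'); p,r=tool(); np.savez('w5.npz',**d); cv2.imwrite('pics/w5.png',d['img'][:,:,::-1]); X=xyz(d)
print(p,env.get_state()['qpos'].round(2))
Q=np.c_[(X-O_rest).reshape(-1,3)@x_s,(X-O_rest).reshape(-1,3)@np.cross(n_s,x_s),(X-O_rest).reshape(-1,3)@n_s].reshape(X.shape)
m=(abs(Q[...,1])<9)&(Q[...,2]<2)&(Q[...,2]>-9)&(Q[...,0]>-10)&(Q[...,0]<180)
P=Q[m]; print(P[:,0].min(),P[:,0].max())
for a in range(0,170,15):
    j=abs(P[:,0]-a)<5; 
    if j.sum()>5: print(a,j.sum(),np.median(P[j],0).round(1))
E
```

```text
[ 474.90854199 -280.41493956  153.87360041] [ 0.94  0.12 -0.32  2.25 -0.74  0.39 -0.35]
-8.472049204872162 160.64395732485193
0 221 [-0.9  0.3 -5.4]
15 161 [15.6  1.2 -4.7]
30 169 [29.1  1.2 -4.4]
45 129 [45.3  2.  -4. ]
60 136 [60.   2.  -3.9]
75 148 [74.7  2.  -3.9]
90 155 [90.5  1.2 -3.9]
105 235 [105.1   2.   -4.1]
120 178 [119.8   1.6  -3.9]
135 185 [135.    1.3  -3.9]
150 188 [150.4   2.   -3.9]
165 14 [160.6   1.6  -3.4]
```

View pics/w5.png

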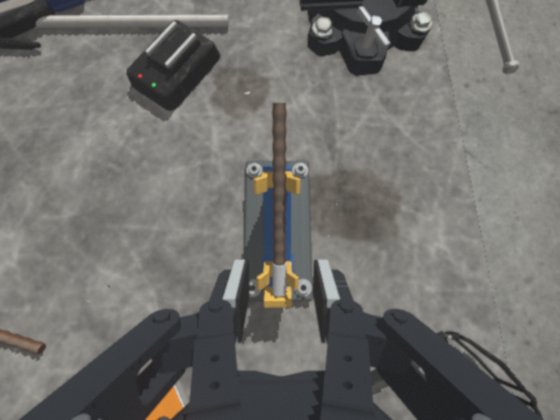

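```bash
python3 - <<'E'
from h import *
G=O_rest+138*x_s+[0,-1,-14]; Rv=R.from_euler('xyz',[np.pi,0,yr]); print(G)
print(delta(G+[0,0,75],Rv))
E
```

```text
[ 577.6322868  -284.39691193   99.02885846]
(array([97.7, -0.3, 37.8]), array([ 0.005, -0.563,  0.   ]))
```

Call:
play_rows([
  [45,10,0,-10,0,-0.11,0],
  [45,30,0,0,0,-0.22,0],
  [45,55,0,12,0,-0.34,0],
  [45,80,0,26,0,-0.45,0],
  [45,97.7,-0.3,37.8,0.005,-0.563,0],
  [45,97.7,-0.3,37.8,0.005,-0.563,0],
  [45,97.7,-0.3,37.8,0.005,-0.563,0],
])

```text
time: 8.57
eef_pos: [584.7, -279.4, 171.6]
eef_rot: [-3.137, 0.001, -0.032]
ft_force: [0.8, -0.1, -0.2]
opening: 45.0
gripper_force: 0.0
```

```bash
python3 - <<'E'
from h import *
G=O_rest+138*x_s+[0,-1,-14]; Rv=R.from_euler('xyz',[np.pi,0,yr]); print(delta(G,Rv),env.get_state()['qpos'].round(2))
d=look('wrist'); p,r=tool(); X=xyz(d); Q=np.c_[(X-O_rest).reshape(-1,3)@x_s,(X-O_rest).reshape(-1,3)@np.cross(n_s,x_s),(X-O_rest).reshape(-1,3)@n_s]
q=r.inv().apply((X-p).reshape(-1,3))
m=(abs(Q[:,1])<9)&(Q[:,2]<2)&(Q[:,2]>-9)&(Q[:,0]>-10)&(Q[:,0]<180)
for a in (60,90,120,140,150): j=m&(abs(Q[:,0]-a)<5); print(a,j.sum(),np.median(Q[j],0).round(1),np.median(q[j],0).round(1))
print(Q[m,0].max())
E
```

```text
(array([-6.8,  5.6, 72.6]), array([-0.005,  0.001,  0.009])) [ 0.51  0.44 -0.16  1.65  0.07  1.06 -1.28]
60 62 [60.2  1.6 -4.3] [-72.1   5.1  95.8]
90 59 [90.5  1.8 -4.2] [-46.8   5.4  79.8]
120 93 [120.2   1.2  -4.3] [-21.1   5.   63.8]
140 112 [141.6   2.2  -4.2] [-3.6  6.  52.7]
150 110 [149.9   1.3  -4.1] [ 3.8  5.1 48.1]
162.08546731316733
```

Call:
play_rows([
  [45,-6.8,5.3,10,-0.005,0,0.009],
  [45,-6.8,5.3,35,-0.005,0,0.009],
  [45,-6.8,5.3,60,-0.005,0,0.009],
  [45,-6.8,5.3,72.6,-0.005,0,0.009],
  [45,-6.8,5.3,72.6,-0.005,0,0.009],
  [45,-6.8,5.3,72.6,-0.005,0,0.009],
])

```text
time: 9.12
eef_pos: [567.3, -289.5, 99.2]
eef_rot: [3.139, 0.005, -0.052]
ft_force: [0.5, -0.6, -1.1]
opening: 45.1
gripper_force: 0.0
```

Call:
play_rows([
  [25,0,0,0,0,0,0],
  [5,0,0,0,0,0,0],
  [5,0,0,0,0,0,0],
  [5,0,0,0,0,0,0],
  [5,0,0,0,0,0,0],
  [5,0,0,0,0,0,0],
])

```text
time: 9.62
eef_pos: [571.8, -285.2, 102.8]
eef_rot: [-3.141, -0.0, -0.048]
ft_force: [-1.1, 5.0, 3.5]
opening: 8.9
gripper_force: 61.0
```

Call:
play_rows([
  [5,-5,0,-8,0,0,0],
  [5,-16,0,-25,0,0,0],
  [5,-32,0,-51,0,0,0],
  [5,-40,0,-90,0,0,0],
  [5,-40,0,-130,0,0,0],
  [5,-40,0,-165,0,0,0],
  [5,-40,0,-165,0,0,0],
  [5,-40,0,-165,0,0,0],
])

```text
time: 10.28
eef_pos: [532.5, -288.4, 271.0]
eef_rot: [3.133, -0.008, -0.051]
ft_force: [0.5, -0.2, -1.7]
opening: 8.8
gripper_force: 60.5
```

Call:
play_rows([
  [5,-5,-20,0,0,0,-0.01],
  [5,-12,-60,-10,0,0,-0.02],
  [5,-20,-100,-20,0,0,-0.03],
  [5,-30,-138,-30,0,0,-0.04],
  [5,-38,-176,-40,0,0,-0.05],
  [5,-46,-214,-50,0,0,-0.05],
  [5,-56,-252,-60,0,0,-0.05],
  [5,-66,-288,-65,0,0,-0.05],
])

```text
time: 10.95
eef_pos: [478.0, 6.3, 329.8]
eef_rot: [3.138, 0.001, 0.001]
ft_force: [0.4, 0.8, 0.1]
opening: 9.2
gripper_force: 60.4
```

Call:
play_rows([
  [5,-10,-36,0,0,0,0],
  [5,-18,-74,0,0,0,0],
  [5,-26,-112,0,0,0,0],
  [5,-34,-150,0,0,0,0],
  [5,-38,-185,0,0,0,0],
  [5,-38,-205,0,0,0,0],
  [5,-38,-205,0,0,0,0],
  [5,-38,-205,0,0,0,0],
])

```text
time: 11.62
eef_pos: [439.9, 210.1, 328.0]
eef_rot: [3.137, 0.003, 0.004]
ft_force: [0.7, -0.4, -0.3]
opening: 8.8
gripper_force: 60.4
```

```bash
python3 - <<'E'
from h import *
d=look('wrist'); d,q,m=bar_in_tool('w6',zr=(-60,60)); p,r=tool(); print(p,r.as_euler('xyz'),env.get_state()['qpos'].round(2))
m=(abs(q[...,1])<12)&(abs(q[...,0])<140)&(q[...,2]>-40)&(q[...,2]<110); P=q[m]
for a in range(-130,50,10):
    j=abs(P[:,0]-a)<4
    if j.sum()>6: print(a,j.sum(),np.median(P[j],0).round(1))
E
```

```text
[441.01035555 207.51969721 328.08407139] [ 3.13621240e+00  3.06182161e-03 -1.89854772e-03] [ 0.07  0.03 -0.61  1.83  0.02  1.3  -2.11]
-110 33 [-108.2   -1.1   55.8]
-100 48 [-100.4   -1.1   50.7]
-90 57 [-89.1  -1.1  43.9]
-80 51 [-81.3  -1.1  39.7]
-70 53 [-71.3  -1.1  33.2]
-60 72 [-61.4  -1.   27.2]
-50 79 [-51.2  -0.4  20.8]
-40 94 [-41.   -0.4  14.7]
-30 106 [-31.   -0.4   8. ]
-20 120 [-20.4  -0.4   1.9]
-10 277 [-9.6  0.1 -7.2]
0 364 [ -0.3  -0.4 -20.6]
10 1564 [ 10.4   0.  -23.3]
20 305 [ 20.4  -0.  -23.4]
30 105 [ 26.7  -0.1 -19.6]
```

View pics/w6.png

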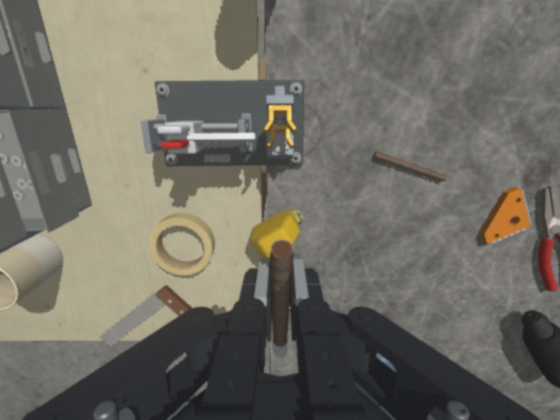

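```bash
python3 - <<'E'
from h import *
d=dict(np.load('w6.npz')); X=xyz(d); h=cv2.cvtColor(d['img'],cv2.COLOR_RGB2HSV)
B=ray(d,[[163,89],[296,88],[297,158],[171,159]],15); print(B.round(1),B.mean(0)); e=B[0]-B[1]; f=B[3]-B[2]; print('yaw',np.arctan2(-e[0],e[1]),np.arctan2(-f[0],f[1]))
c=B.mean(0)*[1,1,0]; yj=.01; a=np.radians(22)
Q=R.from_euler('z',yj).inv().apply((X-c).reshape(-1,3)).reshape(X.shape)
pl=(abs(Q[...,0])<55)&(abs(Q[...,1])<100)&(Q[...,2]<16)&(Q[...,2]>8); print('plate z',np.median(Q[pl][:,2]))
br=(h[...,0]>10)&(h[...,0]<32)&(h[...,1]>120)&(h[...,2]>60); br[:80]=0;br[170:]=0;br[:,:255]=0;br[:,310:]=0
w=Q[br]; print(len(w),np.percentile(w,[2,50,98],axis=0).round(1).tolist())
L=np.c_[w[:,0]*np.sin(a)+w[:,2]*np.cos(a), w[:,1], w[:,0]*np.cos(a)-w[:,2]*np.sin(a)]  # along, lat, depth
hi=w[:,2]>80
for nm,j in(('hi',hi),('lo',~hi)):
    v=L[j]; print(nm,j.sum(),np.percentile(v,[2,50,98],axis=0).round(1).tolist())
    H,_,_=np.histogram2d(v[:,0],v[:,2],bins=[np.arange(0,140,4),np.arange(-50,30,4)])
    for r in np.nonzero(H.sum(1))[0]: print(4*r,H[r].astype(int))
# points near the foot
m=(abs(Q[...,1]+70)<22)&(Q[...,0]<30)&(Q[...,0]>-58)&(Q[...,2]<45)&~br
v,u=np.nonzero(m)
for x0 in range(-56,30,6):
    s=m&(abs(Q[...,0]-x0)<3)&(abs(Q[...,1]+70)<8)
    if s.sum(): print(x0,s.sum(),np.percentile(Q[s][:,2],[10,50,90]).round(1),d['img'][s].mean(0).round())
E
```

```text
[[548.  369.7  15. ]
 [549.7 185.   15. ]
 [452.7 181.7  15. ]
 [451.  369.9  15. ]] [500.36131852 276.57055114  15.        ]
yaw 0.009005807863542529 0.00880692830461012
plate z 11.459701361295743
607 [[-21.2, -83.2, 64.0], [8.5, -69.3, 123.4], [25.7, -53.9, 132.7]]
hi 418 [[94.6, -83.0, -48.8], [123.4, -69.3, -30.0], [125.5, -54.0, -21.7]]
76 [0 0 0 0 0 0 0 1 0 0 0 0 0 0 0 0 0 0 0]
80 [0 0 0 0 0 0 1 2 0 0 0 0 0 0 0 0 0 0 0]
84 [0 0 0 0 0 0 0 1 0 0 0 0 0 0 0 0 0 0 0]
88 [0 0 0 0 0 0 1 2 0 0 0 0 0 0 0 0 0 0 0]
92 [0 0 0 0 0 0 0 1 0 0 0 0 0 0 0 0 0 0 0]
96 [0 0 0 0 0 0 1 1 0 0 0 0 0 0 0 0 0 0 0]
100 [0 0 0 0 0 0 1 0 0 0 0 0 0 0 0 0 0 0 0]
104 [0 2 1 0 0 0 0 1 0 0 0 0 0 0 0 0 0 0 0]
108 [0 5 2 0 0 2 2 0 0 0 0 0 0 0 0 0 0 0 0]
112 [ 0  7  2  0  0 12  1  1  0  0  0  0  0  0  0  0  0  0  0]
116 [ 5  6  3  0  0 17  0  1  0  0  0  0  0  0  0  0  0  0  0]
120 [23 23 20 14 19 46 49  9  0  0  0  0  0  0  0  0  0  0  0]
124 [ 9 15 14 21 15 25 31  0  0  0  0  0  0  0  0  0  0  0  0]
lo 189 [[43.3, -85.0, -48.9], [61.6, -70.5, -30.2], [63.9, -53.7, -17.9]]
8 [0 0 0 0 0 0 0 0 0 0 2 2 0 0 0 0 0 0 0]
52 [1 0 0 0 0 2 0 0 0 0 0 0 0 0 0 0 0 0 0]
56 [ 4  2  0  0  0 12  0  0  0  0  0  0  0  0  0  0  0  0  0]
60 [19 19 15 16 19 38 35  0  0  0  0  0  0  0  0  0  0  0  0]
68 [0 0 0 0 0 0 0 1 0 0 0 0 0 0 0 0 0 0 0]
76 [0 0 0 0 0 0 0 2 0 0 0 0 0 0 0 0 0 0 0]
-56 37 [10.8 11.5 12.8] [56. 57. 55.]
-50 23 [11.1 11.7 13.4] [57. 58. 57.]
-44 31 [25.1 30.8 37. ] [63. 65. 66.]
-38 43 [39.9 41.  43. ] [90. 93. 96.]
-32 37 [42.3 43.9 44.8] [120. 121. 120.]
-26 59 [40.6 42.  43.1] [104. 105. 103.]
-20 49 [37.2 39.  40.5] [91. 91. 89.]
-14 41 [35.4 36.9 38. ] [89. 88. 86.]
```

```bash
cat >> h.py <<'E'
yj=.009; a22=np.radians(22); Rj=R.from_euler('z',yj); c_j=np.array([500.4,276.6,0])
z_j=Rj.apply([np.sin(a22),0,np.cos(a22)]); x_j=Rj.apply([np.cos(a22),0,-np.sin(a22)]); y_j=Rj.apply([0,1,0])
al,dp,lat=28.6,-33.2,-69.0
O_jig=c_j+al*z_j+dp*x_j+lat*y_j
b_t=np.array([-110.5,-1.0,62.6]); u_t=np.array([.852,.005,-.523])
R_jig=R.align_vectors([z_j,-y_j],[u_t,[0,1,0]],weights=[1,1])[0]
E
python3 - <<'E'
from h import *
d=dict(np.load('w6.npz')); X=xyz(d); h=cv2.cvtColor(d['img'],cv2.COLOR_RGB2HSV)
br=(h[...,0]>10)&(h[...,0]<32)&(h[...,1]>120)&(h[...,2]>60); br[:80]=0;br[170:]=0;br[:,:255]=0;br[:,310:]=0
w=X[br]-c_j; L=np.c_[w@z_j,w@y_j,w@x_j]
for lo,hi in((107,121),(50,60)):
    j=(L[:,0]>lo)&(L[:,0]<hi)&(L[:,2]>-31)&(L[:,2]<-22); print('floor',j.sum(),np.median(L[j],0),L[j,2].std())
for t in(124.3,62.2):
    j=abs(L[:,0]-t)<2.5; print('top',j.sum(),np.median(L[j],0).round(1),np.percentile(L[j,1],[1,99]).round(1),np.percentile(L[j,2],[1,5,95,99]).round(1))
    k=j&(L[:,2]<-44); print(' lips',sorted(L[k,1].round(0))[::3])
print('O_jig',O_jig,R_jig.as_euler('xyz'))
T=O_jig-60*x_j+20*z_j-R_jig.apply(b_t); print(T,delta(T,R_jig))
E
```

```text
floor 37 [116.37209045 -68.20325917 -27.94646742] 1.6170780464149237
floor 14 [ 57.49646112 -69.26008372 -27.99917587] 0.3468812460546738
top 314 [123.8 -68.8 -30.4] [-84. -53.] [-49.2 -47.4 -22.3 -21.7]
 lips [np.float64(-85.0), np.float64(-84.0), np.float64(-83.0), np.float64(-83.0), np.float64(-82.0), np.float64(-82.0), np.float64(-81.0), np.float64(-80.0), np.float64(-57.0), np.float64(-56.0), np.float64(-55.0), np.float64(-55.0), np.float64(-54.0), np.float64(-53.0), np.float64(-53.0)]
top 162 [ 61.8 -70.6 -31.9] [-84.5 -53.3] [-49.1 -47.9 -23.9 -22.7]
 lips [np.float64(-84.0), np.float64(-83.0), np.float64(-83.0), np.float64(-82.0), np.float64(-81.0), np.float64(-58.0), np.float64(-55.0), np.float64(-55.0), np.float64(-54.0), np.float64(-52.0)]
O_jig [480.953049   207.42217812  38.95439714] [ 3.13871033 -0.63627986  0.01164935]
[484.49965767 206.77142241 195.98641954] (array([ 43.9,  -0. , 132. ]), array([ 0.007,  0.639, -0.01 ]))
```

Call:
play_rows([
  [5,15,0,5,0,0.11,0],
  [5,30,0,15,0,0.22,0],
  [5,44,0,40,0,0.33,0],
  [5,44,0,75,0,0.44,0],
  [5,44,0,105,0,0.55,-0.01],
  [5,43.9,0,132,0.007,0.639,-0.01],
  [5,43.9,0,132,0.007,0.639,-0.01],
  [5,43.9,0,132,0.007,0.639,-0.01],
])

```text
time: 12.38
eef_pos: [486.3, 202.7, 212.6]
eef_rot: [3.128, -0.609, 0.007]
ft_force: [0.5, -0.3, -0.4]
opening: 8.7
gripper_force: 60.4
```

Call:
play_rows([
  [5,0,0,0,0,0,0],
  [5,0,0,0,0,0,0],
])

```text
time: 12.55
eef_pos: [487.8, 200.4, 213.5]
eef_rot: [3.128, -0.608, 0.002]
ft_force: [1.0, -0.2, -1.3]
opening: 9.1
gripper_force: 60.4
```

```bash
sed -i 's/^al,dp,lat=.*/al,dp,lat=28.8,-33.5,-69.0/' h.py; cat > seat.py <<'E'
from h import *
import sys
d=look('wrist'); p,r=tool(); print(p,env.get_state()['qpos'].round(2)); X=xyz(d)
w=(X-O_jig).reshape(-1,3); L=np.c_[w@x_j,w@y_j,w@z_j]; ok=d['z_map'].ravel()>0; ok&=(d['img'].reshape(-1,3).max(1)>0)
h=cv2.cvtColor(d['img'],cv2.COLOR_RGB2HSV).reshape(-1,3).astype(int)
e=np.array([(r.apply(b_t)+p-O_jig)@k for k in(x_j,y_j,z_j)]); u=r.apply(u_t); print('bright end in seat (model)',e.round(1),'dir',[round(float(u@k),3) for k in(x_j,y_j,z_j)])
near=ok&(abs(L[:,1])<13)&(abs(L[:,0]-e[0])<14)
brown=near&~((h[:,0]>10)&(h[:,0]<32)&(h[:,1]>120))
for s in range(0,190,12):
    j=brown&(abs(L[:,2]-s)<4)
    if j.sum()>8: print(s,j.sum(),np.median(L[j],0).round(1),np.percentile(L[j,1],[5,95]).round(1))
cv2.imwrite(f'pics/{sys.argv[1]}.png',d['img'][:,:,::-1])
E
python3 seat.py w7; python3 - <<'E'
from h import *
T=O_jig+8*z_j-R_jig.apply(b_t); print(delta(T,R_jig))
E
```

```text
[488.50400842 201.5374845  214.51353142] [ 0.55 -0.07 -1.19  2.26  0.66  0.5  -2.75]
bright end in seat (model) [-66.4  -5.2  38.6] dir [0.027, -0.002, 0.999]
48 35 [-72.4  -6.7  48.5] [-11.8  -1.8]
60 49 [-72.1  -6.7  60.3] [-12.1  -1.6]
72 64 [-71.1  -6.7  72.1] [-11.8  -2.2]
84 62 [-70.9  -6.7  84.4] [-11.7  -2.4]
96 71 [-70.5  -7.4  96.5] [-12.2  -2.6]
108 82 [-70.2  -6.7 108. ] [-12.   -2.1]
120 98 [-69.7  -7.3 120.3] [-12.4  -2.3]
132 98 [-69.6  -7.3 132.5] [-11.6  -2.6]
144 117 [-69.2  -7.2 144.5] [-12.   -2.8]
156 131 [-69.   -7.2 156.9] [-11.6  -3. ]
168 148 [-68.8  -7.2 168.5] [-11.7  -3.2]
180 659 [-68.3   0.7 180.3] [-11.8   9.8]
(array([ 8.8, -6.4, 69.3]), array([ 0.014,  0.027, -0.008]))
```

View pics/w7.png

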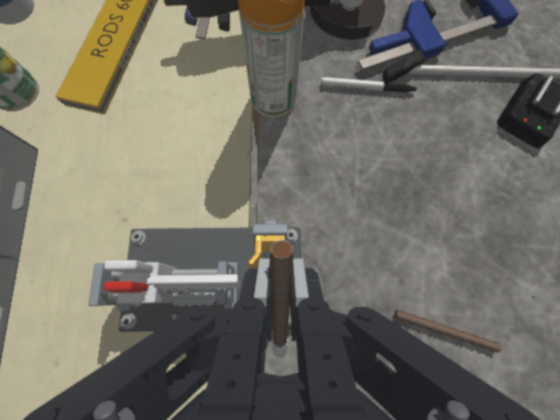

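```bash
python3 - <<'E'
from h import *
print(delta([450,150,320],R.from_euler('xyz',[np.pi,0,-.02])))
E
```

```text
(array([  28.7,   52.7, -108. ]), array([ 0.004, -0.609,  0.017]))
```

Call:
play_rows([
  [5,5,5,-15,0,-0.1,0],
  [5,10,10,-40,0,-0.2,0],
  [5,15,20,-65,0,-0.32,0.005],
  [5,20,30,-85,0,-0.43,0.01],
  [5,25,45,-100,0,-0.54,0.015],
  [5,28.7,52.7,-108,0.004,-0.609,0.017],
])

```text
time: 13.1
eef_pos: [451.3, 152.3, 325.7]
eef_rot: [3.141, -0.029, -0.014]
ft_force: [0.2, 0.8, -1.5]
opening: 8.8
gripper_force: 60.5
```

Call:
play_rows([
  [5,5,30,0,0,0,0],
  [5,15,68,0,0,0,0],
  [5,25,106,0,0,0,0.005],
  [5,33,144,5,0,0,0.01],
  [5,41,182,10,0,0,0.015],
  [5,49,220,15,0,0,0.02],
  [5,57,258,20,0,0,0.025],
  [5,65,296,25,0,0,0.028],
])

```text
time: 13.77
eef_pos: [511.7, -146.7, 296.9]
eef_rot: [3.141, -0.026, -0.042]
ft_force: [1.0, 0.8, -0.7]
opening: 9.2
gripper_force: 60.4
```

Call:
play_rows([
  [5,8,36,8,0,0,0],
  [5,15,74,16,0,0,0],
  [5,22,112,25,0,0,0],
  [5,22,135,35,0,0,0],
  [5,22,135,35,0,0,0],
  [5,22,135,35,0,0,0],
  [5,22,135,35,0,0,0],
  [5,22,135,35,0,0,0],
])

```text
time: 14.43
eef_pos: [529.3, -277.8, 262.8]
eef_rot: [3.141, -0.026, -0.038]
ft_force: [-0.1, 0.1, -1.4]
opening: 8.8
gripper_force: 60.4
```

```bash
cat > back.py <<'E'
from h import *
import sys
o=float(sys.argv[1]); G=np.array([571.8,-285.2,102.8]); print(tool()[0],env.get_state()['qpos'].round(2)); print(delta(G-o*n_s,R.from_euler('xyz',[np.pi,0,-.048])))
E
python3 back.py 45;python3 back.py 0
```

```text
[ 529.26608182 -277.7890771   262.78182122] [ 0.84  0.29 -0.5   1.69  0.14  1.18 -1.3 ]
(array([ 15.8,   5.7, 122.3]), array([ 0.   , -0.026,  0.01 ]))
[ 529.26608182 -277.7890771   262.78182122] [ 0.84  0.29 -0.5   1.69  0.14  1.18 -1.3 ]
(array([ 38.7,   5.8, 161. ]), array([ 0.   , -0.026,  0.01 ]))
```

Call:
play_rows([
  [5,5,2,20,0,-0.026,0.01],
  [5,15,5.7,55,0,-0.026,0.01],
  [5,15.8,5.7,90,0,-0.026,0.01],
  [5,15.8,5.7,115,0,-0.026,0.01],
  [5,15.8,5.7,122.3,0,-0.026,0.01],
  [5,15.8,5.7,122.3,0,-0.026,0.01],
  [5,15.8,5.7,122.3,0,-0.026,0.01],
  [5,15.8,5.7,122.3,0,-0.026,0.01],
])

```text
time: 15.1
eef_pos: [548.6, -286.6, 143.2]
eef_rot: [3.14, -0.003, -0.051]
ft_force: [0.1, 0.0, 0.4]
opening: 8.8
gripper_force: 60.4
```

```bash
python3 back.py 0;python3 - <<'E'
from h import *
d=look('wrist'); X=xyz(d).reshape(-1,3)-O_rest; yl=np.cross(n_s,x_s); Q=np.c_[X@x_s,X@yl,X@n_s]
h=cv2.cvtColor(d['img'],cv2.COLOR_RGB2HSV).reshape(-1,3)
m=(abs(Q[:,1])<12)&(Q[:,2]<-30)&(Q[:,2]>-65)&(Q[:,0]>-30)&(Q[:,0]<112)
for a in range(0,115,15):
    j=m&(abs(Q[:,0]-a)<5)
    if j.sum()>5: print(a,j.sum(),np.median(Q[j],0).round(1))
b=(h[:,0]>12)&(h[:,0]<32)&(h[:,1]>120)&(h[:,2]>90)&(abs(Q[:,1])<25)&(Q[:,2]>-20)&(Q[:,2]<10)
for lo,hi in((5,35),(90,115)):
    j=b&(Q[:,0]>lo)&(Q[:,0]<hi)
    if j.sum()>9: print('saddle',j.sum(),np.percentile(Q[j],[2,98],axis=0).round(1).tolist())
E
```

```text
[ 548.58695817 -286.5902922   143.16124698] [ 0.79  0.46 -0.47  1.73  0.24  1.   -1.39]
(array([23. , -2.6, 40.4]), array([ 0.002, -0.003, -0.003]))
15 47 [ 15.3   3.  -51. ]
30 69 [ 30.8   3.2 -50.8]
45 49 [ 47.2   3.3 -50.4]
60 76 [ 61.5   3.5 -50.2]
75 92 [ 74.4   3.7 -50.3]
90 95 [ 87.7   4.4 -50.3]
105 106 [106.8   4.8 -50.4]
saddle 846 [[98.9, -15.3, -15.7], [109.5, 15.7, 9.7]]
```

Call:
play_rows([
  [5,3,-2.6,4,0,0,0],
  [5,9,-2.6,14,0,0,0],
  [5,15,-2.6,25,0,0,0],
  [5,20,-2.6,33,0,0,0],
  [5,22,-2.6,37,0,0,0],
  [5,23,-2.6,39,0,0,0],
  [5,23,-2.6,39,0,0,0],
  [5,23,-2.6,39,0,0,0],
])

```text
time: 15.82
eef_pos: [569.8, -284.4, 101.5]
eef_rot: [-3.141, 0.002, -0.051]
ft_force: [-0.8, 0.9, 4.2]
opening: 8.9
gripper_force: 60.9
```

Call:
play_rows([
  [12,0,0,0,0,0,0],
  [25,0,0,0,0,0,0],
  [45,0,0,0,0,0,0],
  [45,0,0,-10,0,0,0],
  [45,0,0,-40,0,0,0],
  [45,0,0,-75,0,0,0],
  [45,0,0,-80,0,0,-0.08],
  [45,0,0,-80,0,0,-0.2],
])

```text
time: 16.48
eef_pos: [572.6, -286.0, 186.5]
eef_rot: [3.137, -0.006, 0.153]
ft_force: [-0.2, 0.3, -0.5]
opening: 45.2
gripper_force: 0.0
```

Call:
play_rows([
  [45,0,0,0,0,0,-0.12],
  [45,0,0,0,0,0,-0.24],
  [45,0,0,0,0,0,-0.36],
  [45,0,0,0,0,0,-0.48],
  [45,0,0,0,0,0,-0.6],
  [45,0,0,0,0,0,-0.72],
  [45,0,0,0,0,0,-0.84],
  [45,0,0,0,0,0,-0.96],
])

```text
time: 17.15
eef_pos: [569.6, -285.3, 181.9]
eef_rot: [-3.141, 0.001, 1.114]
ft_force: [0.3, 0.3, 1.1]
opening: 45.1
gripper_force: 0.0
```

Call:
play_rows([
  [45,0,0,0,0,0,-0.12],
  [45,0,0,0,0,0,-0.24],
  [45,0,0,0,0,0,-0.36],
  [45,0,0,0,0,0,-0.48],
  [45,0,0,0,0,0,-0.6],
  [45,0,0,0,0,0,-0.72],
  [45,0,0,0,0,0,-0.84],
  [45,0,0,0,0,0,-0.96],
])

```text
time: 17.82
eef_pos: [569.5, -285.5, 181.9]
eef_rot: [-3.141, 0.0, 2.074]
ft_force: [-0.8, -0.5, -0.3]
opening: 45.5
gripper_force: 0.0
```

Call:
play_rows([
  [45,0,0,0,0,0,-0.12],
  [45,0,0,0,0,0,-0.24],
  [45,0,0,0,0,0,-0.36],
  [45,0,0,0,0,0,-0.48],
  [45,0,0,0,0,0,-0.6],
  [45,0,0,0,0,0,-0.72],
  [45,0,0,0,0,0,-0.84],
  [45,0,0,0,0,0,-0.96],
])

```text
time: 18.48
eef_pos: [569.5, -285.6, 181.8]
eef_rot: [-3.141, -0.001, 3.033]
ft_force: [0.7, 0.2, 0.3]
opening: 45.0
gripper_force: 0.0
```

Call:
play_rows([
  [45,0,0,0,0,0,0],
  [45,0,0,0,0,0,0],
  [45,0,0,0,0,0,0],
])

```text
time: 18.73
eef_pos: [569.5, -285.3, 181.5]
eef_rot: [-3.141, -0.001, 3.025]
ft_force: [0.2, -0.6, -0.9]
opening: 45.0
gripper_force: 0.0
```

```bash
cat > reg.py <<'E'
from h import *
p,r=tool(); print(p,r.as_euler('xyz'),env.get_state()['qpos'].round(2))
d=look('wrist'); X=xyz(d).reshape(-1,3)-O_rest; yl=np.cross(n_s,x_s); Q=np.c_[X@x_s,X@yl,X@n_s]
m=(abs(Q[:,1])<9)&(Q[:,2]<2)&(Q[:,2]>-9)&(Q[:,0]>-20)&(Q[:,0]<180)
for a in range(0,165,15):
    j=m&(abs(Q[:,0]-a)<5)
    if j.sum()>5: print(a,j.sum(),np.median(Q[j],0).round(1))
print(Q[m,0].min(),np.percentile(Q[m,0],99.9))
G=O_rest+135*x_s+[0,-1,-10]; print(G,delta(G,R.from_euler('xyz',[np.pi,0,np.pi+yr])))
cv2.imwrite('pics/reg.png',d['img'][:,:,::-1])
E
python3 reg.py
```

```text
[ 569.54582472 -285.29029048  181.48550186] [-3.14133788e+00 -9.87849902e-04  3.02527381e+00] [ 1.17  0.66 -1.07  1.64  0.61  1.22  1.42]
0 255 [-0.3 -0.3 -6.2]
15 168 [15.9 -0.2 -5.3]
30 196 [28.7 -0.1 -4.8]
45 144 [45.1  0.6 -4.4]
60 147 [59.5  1.  -4.2]
75 146 [75.   1.2 -4.2]
90 157 [90.5  1.4 -4. ]
105 234 [105.2   1.4  -4.2]
120 170 [119.8   2.1  -3.6]
135 174 [135.1   2.1  -3.4]
150 187 [150.3   2.6  -3.3]
-8.073875582338312 158.79060025287464
[ 575.09028056 -284.29263124  101.43910067] (array([-5.5,  1.6, 80. ]), array([-0.   , -0.001, -0.075]))
```

Call:
play_rows([
  [45,-5.5,0.6,10,0,0,-0.075],
  [45,-5.5,0.6,40,0,0,-0.075],
  [45,-5.5,0.6,68,0,0,-0.075],
  [45,-5.5,0.6,80,0,0,-0.075],
  [45,-5.5,0.6,80,0,0,-0.075],
  [45,-5.5,0.6,80,0,0,-0.075],
  [45,-5.5,0.6,80,0,0,-0.075],
])

```text
time: 19.37
eef_pos: [576.4, -285.1, 103.1]
eef_rot: [-3.141, 0.002, 3.103]
ft_force: [-0.0, 0.6, 0.6]
opening: 45.3
gripper_force: 0.0
```

Call:
play_rows([
  [25,0,0,0,0,0,0],
  [5,0,0,0,0,0,0],
  [5,0,0,0,0,0,0],
  [5,0,0,0,0,0,0],
  [5,0,0,0,0,0,0],
  [5,0,0,0,0,0,0],
])

```text
time: 19.87
eef_pos: [576.1, -284.9, 102.7]
eef_rot: [-3.141, 0.001, 3.103]
ft_force: [-0.6, -0.1, 5.8]
opening: 9.0
gripper_force: 61.3
```

```bash
python3 -c "
from h import *
p,r=tool(); print(p,r.as_euler('xyz'),env.get_state()['qpos'].round(2))"
```

```text
[ 576.06375973 -284.92719624  102.74107465] [-3.14141917e+00  8.85710679e-04  3.10292766e+00] [ 1.13  0.75 -1.02  1.68  0.7   1.12  1.44]
```

Call:
play_rows([
  [5,5,0,-8,0,0,0],
  [5,16,0,-25,0,0,0],
  [5,32,0,-51,0,0,0],
  [5,40,0,-90,0,0,0],
  [5,40,0,-130,0,0,0],
  [5,40,0,-165,0,0,0],
  [5,42,20,-175,0,0,0],
  [5,48,55,-185,0,0,0],
])

```text
time: 20.53
eef_pos: [529.4, -233.9, 288.1]
eef_rot: [-3.139, 0.001, 3.093]
ft_force: [-0.2, -0.2, -1.4]
opening: 8.8
gripper_force: 60.5
```

Call:
play_rows([
  [5,10,38,0,0,0,-0.01],
  [5,20,77,-10,0,0,-0.02],
  [5,30,115,-20,0,0,-0.03],
  [5,40,153,-30,0,0,-0.04],
  [5,50,191,-35,0,0,-0.05],
  [5,60,229,-40,0,0,-0.05],
  [5,70,267,-40,0,0,-0.05],
  [5,80,305,-40,0,0,-0.05],
])

```text
time: 21.2
eef_pos: [459.6, 81.0, 325.8]
eef_rot: [-3.138, -0.002, -3.13]
ft_force: [0.2, 0.7, -0.1]
opening: 8.6
gripper_force: 60.4
```

Call:
play_rows([
  [5,8,38,0,0,0,0],
  [5,16,75,0,0,0,0],
  [5,20,105,0,0,0,0],
  [5,20,125,0,0,0,0],
  [5,20,125,0,0,0,0],
  [5,20,125,0,0,0,0],
  [5,20,125,0,0,0,0],
])

```text
time: 21.78
eef_pos: [439.4, 203.1, 325.8]
eef_rot: [-3.14, -0.002, -3.13]
ft_force: [-0.1, -0.2, -1.6]
opening: 9.3
gripper_force: 60.5
```

```bash
python3 - <<'E'
from h import *
d,q,m=bar_in_tool('w8'); p,r=tool(); print(p,r.as_euler('xyz'),env.get_state()['qpos'].round(2))
m=(abs(q[...,1])<12)&(abs(q[...,0])<150)&(q[...,2]>-40)&(q[...,2]<130); P=q[m]
for a in range(-50,150,10):
    j=abs(P[:,0]-a)<4
    if j.sum()>6: print(a,j.sum(),np.median(P[j],0).round(1))
k=P[(P[:,0]>60)]; print(k[:,0].max(),k[:,2].max(),np.percentile(k[:,0],99))
E
```

```text
[439.84789355 202.33230995 325.87746755] [-3.13981517e+00 -1.98684318e-03 -3.13241148e+00] [ 0.83  0.16 -1.43  1.82  0.16  1.31  0.94]
-20 81 [-16.8  -0.7 -22.9]
-10 501 [ -9.5   0.2 -20.5]
0 572 [  0.1  -0.3 -15. ]
10 1779 [ 11.1   0.2 -20.7]
20 362 [20.  -0.4 -0.6]
30 348 [30.  -0.2  5.7]
40 328 [40.1 -0.2 12.4]
50 309 [49.9  0.  18.4]
60 298 [60.  -0.  24.9]
70 276 [69.9 -0.  31. ]
80 274 [79.9 -0.1 37.4]
90 290 [90.2 -0.1 44. ]
100 290 [99.8 -0.1 49.9]
110 262 [109.9  -0.2  56. ]
120 38 [116.6  -0.5  59.5]
117.50699855261924 62.46083098921359 116.58883051023658
```

View pics/w8.png

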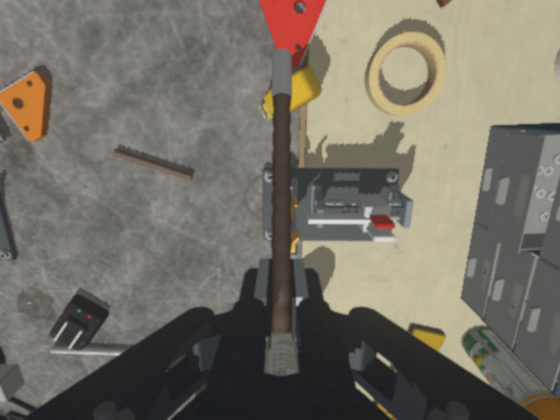

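```bash
cat >> h.py <<'E'
lat=-69.4
O_jig=c_j+al*z_j+dp*x_j+lat*y_j
b_t=np.array([114.5,0,63.5]); u_t=np.array([-.8465,0,-.5325])
R_jig=R.align_vectors([z_j,y_j],[u_t,[0,1,0]])[0]
E
python3 - <<'E'
from h import *
print('O_jig',O_jig)
T=O_jig-60*x_j+20*z_j-R_jig.apply(b_t); print(T,delta(T,R_jig))
E
```

```text
O_jig [480.75342334 207.02036524  39.25221589]
[488.27911455 207.08809829 198.77933234] (array([-48.7,   4.5, 127. ]), array([-0.002, -0.627,  0.001]))
```

Call:
play_rows([
  [5,-15,0,5,0,-0.1,0],
  [5,-30,2,15,0,-0.21,0],
  [5,-40,3,30,0,-0.32,0],
  [5,-45,4,50,0,-0.42,0],
  [5,-45,4,60,0,-0.42,0],
  [5,-45,4,60,0,-0.42,0],
])

```text
time: 22.33
eef_pos: [481.3, 204.2, 261.8]
eef_rot: [-3.133, 0.413, -3.131]
ft_force: [-0.5, 0.1, -0.8]
opening: 9.4
gripper_force: 60.4
```

```bash
python3 - <<'E'
from h import *
p,r=tool(); print(p,r.as_euler('xyz'),env.get_state()['qpos'].round(2))
T=O_jig-60*x_j+20*z_j-R_jig.apply(b_t); print(T,delta(T,R_jig))
E
```

```text
[481.27657785 204.18299694 261.84170798] [-3.13286913  0.4126846  -3.13128848] [ 0.92 -0.24 -1.37  2.09 -0.07  0.73  1.14]
[488.27911455 207.08809829 198.77933234] (array([18.9,  3.4, 60.6]), array([-0.008, -0.213,  0.002]))
```

Call:
play_rows([
  [5,4,1,12,0,-0.07,0],
  [5,10,2,30,0,-0.14,0],
  [5,18,3,50,-0.008,-0.213,0.002],
  [5,18.9,3.4,60.6,-0.008,-0.213,0.002],
  [5,18.9,3.4,60.6,-0.008,-0.213,0.002],
  [5,18.9,3.4,60.6,-0.008,-0.213,0.002],
  [5,18.9,3.4,60.6,-0.008,-0.213,0.002],
])

```text
time: 22.92
eef_pos: [489.4, 208.9, 210.1]
eef_rot: [3.128, 0.635, -3.137]
ft_force: [-0.3, -0.3, -0.6]
opening: 9.1
gripper_force: 60.4
```

```bash
python3 - <<'E'
from h import *
p,r=tool(); print(p,r.as_euler('xyz'),env.get_state()['qpos'].round(2))
T=O_jig-60*x_j+20*z_j-R_jig.apply(b_t); print(T,delta(T,R_jig))
E
python3 seat.py w9
```

```text
[489.35834305 208.92686802 210.14142683] [ 3.12770108  0.63470509 -3.13660851] [ 1.01 -0.41 -1.48  2.28 -0.28  0.34  1.23]
[488.27911455 207.08809829 198.77933234] (array([ 7.6, -2. ,  8.5]), array([ 0.012,  0.009, -0.003]))
[489.2447669  209.38832137 210.19112193] [ 1.01 -0.41 -1.48  2.28 -0.27  0.34  1.23]
bright end in seat (model) [-62.1   3.3  30.9] dir [-0.009, -0.009, 1.0]
36 212 [-66.6   2.3  36.2] [-2.7  7.4]
48 243 [-66.6   2.2  48. ] [-3.1  7.6]
60 256 [-66.6   2.1  59.9] [-3.1  7.3]
72 217 [-66.6   2.   72.6] [-2.5  6.6]
84 233 [-66.6   1.9  84.5] [-2.6  6.5]
96 242 [-66.9   1.8  96.4] [-2.6  6.3]
108 246 [-67.    1.7 108.3] [-2.6  6.1]
120 276 [-67.1   1.5 120.4] [-3.2  5.9]
132 284 [-67.3   1.5 132.2] [-3.2  5.7]
144 303 [-67.4   1.3 144.2] [-3.2  5.6]
156 635 [-68.1   0.8 156.6] [-9.3 10.9]
168 356 [-68.    0.7 167.8] [-3.6  5.4]
180 354 [-68.    0.6 180. ] [-3.3  5. ]
```

```bash
python3 - <<'E'
from h import *
print(delta([450,150,320],R.from_euler('xyz',[np.pi,0,np.pi-.02])))
E
```

```text
(array([ -33.2,  -57.6, -112.7]), array([0.022, 0.635, 0.029]))
```

Call:
play_rows([
  [5,-5,-5,-15,0,0.1,0],
  [5,-12,-12,-40,0,0.2,0.005],
  [5,-18,-22,-65,0.01,0.32,0.01],
  [5,-24,-35,-85,0.015,0.43,0.02],
  [5,-30,-48,-105,0.02,0.54,0.025],
  [5,-33,-57,-113,0.022,0.635,0.029],
  [5,-33,-57,-113,0.022,0.635,0.029],
])

```text
time: 23.55
eef_pos: [454.0, 145.6, 321.5]
eef_rot: [3.138, -0.0, 3.112]
ft_force: [0.1, 0.3, -1.0]
opening: 8.9
gripper_force: 60.5
```

Call:
play_rows([
  [5,-5,-30,0,0,0,0],
  [5,-15,-68,0,0,0,0],
  [5,-25,-106,0,0,0,0.005],
  [5,-33,-144,5,0,0,0.01],
  [5,-41,-182,10,0,0,0.015],
  [5,-49,-220,15,0,0,0.02],
  [5,-57,-258,20,0,0,0.02],
  [5,-65,-296,25,0,0,0.02],
])

```text
time: 24.22
eef_pos: [508.7, -150.5, 293.9]
eef_rot: [-3.139, -0.001, 3.1]
ft_force: [1.2, 0.0, 0.1]
opening: 9.0
gripper_force: 60.4
```

Call:
play_rows([
  [5,-8,-36,8,0,0,0],
  [5,-15,-74,16,0,0,0],
  [5,-20,-112,25,0,0,0],
  [5,-20,-135,35,0,0,0],
  [5,-20,-135,35,0,0,0],
  [5,-20,-135,35,0,0,0],
  [5,-20,-135,35,0,0,0],
  [5,-20,-135,35,0,0,0],
])

```text
time: 24.88
eef_pos: [523.4, -280.8, 259.8]
eef_rot: [-3.14, -0.001, 3.105]
ft_force: [-0.2, 0.8, 0.4]
opening: 9.1
gripper_force: 60.4
```

```bash
cat > back.py <<'E'
from h import *
import sys
o=float(sys.argv[1]); G=np.array([576.1,-284.9,102.7]); print(tool()[0],env.get_state()['qpos'].round(2)); print(delta(G-o*n_s,R.from_euler('xyz',[np.pi,0,3.103])))
E
python3 back.py 45
```

```text
[ 523.36143505 -280.83067594  259.75421808] [ 1.27  0.47 -1.1   1.67  0.44  1.28  1.62]
(array([-29.1,  -1.9, 118.9]), array([-0.002, -0.001,  0.002]))
```

Call:
play_rows([
  [5,-10,-1.9,20,0,0,0],
  [5,-25,-1.9,55,0,0,0],
  [5,-29,-1.9,90,0,0,0],
  [5,-29,-1.9,113,0,0,0],
  [5,-29,-1.9,119,0,0,0],
  [5,-29,-1.9,119,0,0,0],
  [5,-29,-1.9,119,0,0,0],
  [5,-29,-1.9,119,0,0,0],
])

```text
time: 25.55
eef_pos: [552.9, -285.4, 142.7]
eef_rot: [-3.138, 0.002, 3.104]
ft_force: [-0.4, 0.6, -0.9]
opening: 8.7
gripper_force: 60.4
```

```bash
python3 back.py 0;python3 - <<'E'
from h import *
d=look('wrist'); X=xyz(d).reshape(-1,3)-O_rest; yl=np.cross(n_s,x_s); Q=np.c_[X@x_s,X@yl,X@n_s]
h=cv2.cvtColor(d['img'],cv2.COLOR_RGB2HSV).reshape(-1,3)
m=(abs(Q[:,1])<12)&(Q[:,2]<-30)&(Q[:,2]>-65)&(Q[:,0]>-30)&(Q[:,0]<112)
for a in range(0,115,15):
    j=m&(abs(Q[:,0]-a)<5)
    if j.sum()>5: print(a,j.sum(),np.median(Q[j],0).round(1))
b=(h[:,0]>12)&(h[:,0]<32)&(h[:,1]>120)&(h[:,2]>90)&(abs(Q[:,1])<25)&(Q[:,2]>-20)&(Q[:,2]<10)
for lo,hi in((5,35),(90,115)):
    j=b&(Q[:,0]>lo)&(Q[:,0]<hi)
    if j.sum()>9: print('saddle',j.sum(),np.percentile(Q[j],[2,98],axis=0).round(1).tolist())
E
```

```text
[ 552.87388223 -285.44811295  142.73150844] [ 1.15  0.63 -0.99  1.71  0.58  1.12  1.52]
(array([-23.1,   1.6,  40.1]), array([-0.003,  0.002,  0.001]))
0 86 [  3.5   4.3 -48.7]
15 292 [ 15.1   4.2 -48.8]
30 315 [ 30.1   4.2 -48.7]
45 284 [ 45.6   4.1 -48.6]
60 311 [ 59.9   4.  -48.7]
75 310 [ 74.7   3.9 -48.7]
90 334 [ 90.3   3.9 -48.8]
105 363 [105.2   3.8 -49.1]
saddle 561 [[16.0, -15.1, -16.0], [27.3, 16.6, 8.4]]
saddle 616 [[97.8, -15.8, -16.2], [108.9, 16.4, 7.1]]
```

Call:
play_rows([
  [5,-3,2.5,4,0,0,0],
  [5,-9,2.5,14,0,0,0],
  [5,-15,2.5,25,0,0,0],
  [5,-20,2.5,33,0,0,0],
  [5,-22,2.5,37,0,0,0],
  [5,-23,2.5,39,0,0,0],
  [5,-23,2.5,39,0,0,0],
  [5,-23,2.5,39,0,0,0],
])

```text
time: 26.27
eef_pos: [573.4, -283.6, 100.7]
eef_rot: [-3.141, -0.004, 3.103]
ft_force: [-0.4, 0.9, 2.2]
opening: 8.9
gripper_force: 60.8
```

```bash
python3 back.py 0; python3 -c "
from h import *
print(env.get_state()['ft_force'])"
```

```text
[ 573.44266176 -283.61884535  100.66045855] [ 1.08  0.71 -0.93  1.68  0.64  1.09  1.48]
(array([-2.7, -1.2, -2. ]), array([-0.001, -0.004,  0.   ]))
[-0.41439091  0.88356149  2.19181059]
```

Call:
play_rows([
  [12,0,0,0,0,0,0],
  [25,0,0,0,0,0,0],
  [45,0,0,0,0,0,0],
  [45,0,0,-10,0,0,0],
  [45,0,0,-40,0,0,0],
  [45,0,0,-75,0,0,0],
  [45,0,0,-85,0,0,0.08],
  [45,0,0,-85,0,0,0.2],
])

```text
time: 26.93
eef_pos: [577.6, -284.1, 191.5]
eef_rot: [-3.139, 0.007, 2.899]
ft_force: [0.4, -0.3, -0.0]
opening: 44.9
gripper_force: 0.0
```

Call:
play_rows([
  [45,0,0,0,0,0,0.12],
  [45,0,0,0,0,0,0.24],
  [45,0,0,0,0,0,0.36],
  [45,0,0,0,0,0,0.48],
  [45,0,0,0,0,0,0.6],
  [45,0,0,0,0,0,0.72],
  [45,0,0,0,0,0,0.84],
  [45,0,0,0,0,0,0.96],
])

```text
time: 27.6
eef_pos: [574.5, -283.7, 186.8]
eef_rot: [-3.14, 0.001, 1.938]
ft_force: [-0.0, -0.3, -0.2]
opening: 44.7
gripper_force: 0.0
```

Call:
play_rows([
  [45,0,0,0,0,0,0.12],
  [45,0,0,0,0,0,0.24],
  [45,0,0,0,0,0,0.36],
  [45,0,0,0,0,0,0.48],
  [45,0,0,0,0,0,0.6],
  [45,0,0,0,0,0,0.72],
  [45,0,0,0,0,0,0.84],
  [45,0,0,0,0,0,0.96],
])

```text
time: 28.27
eef_pos: [574.6, -283.5, 186.7]
eef_rot: [-3.142, 0.002, 0.978]
ft_force: [-0.1, 0.2, -0.1]
opening: 44.9
gripper_force: 0.0
```

Call:
play_rows([
  [45,0,0,0,0,0,0.12],
  [45,0,0,0,0,0,0.24],
  [45,0,0,0,0,0,0.36],
  [45,0,0,0,0,0,0.48],
  [45,0,0,0,0,0,0.6],
  [45,0,0,0,0,0,0.72],
  [45,0,0,0,0,0,0.84],
  [45,0,0,0,0,0,0.96],
])

```text
time: 28.93
eef_pos: [574.6, -283.4, 186.7]
eef_rot: [3.14, 0.001, 0.018]
ft_force: [-0.3, 0.3, -0.1]
opening: 45.3
gripper_force: 0.0
```

```bash
cat > reg.py <<'E'
from h import *
import sys
ph=float(sys.argv[1]); up=float(sys.argv[2])
p,r=tool(); print(p,r.as_euler('xyz'),env.get_state()['qpos'].round(2))
d=look('wrist'); X=xyz(d).reshape(-1,3)-O_rest; yl=np.cross(n_s,x_s); Q=np.c_[X@x_s,X@yl,X@n_s]
m=(abs(Q[:,1])<9)&(Q[:,2]<2)&(Q[:,2]>-9)&(Q[:,0]>-20)&(Q[:,0]<180)
for a in range(0,165,30):
    j=m&(abs(Q[:,0]-a)<5)
    if j.sum()>5: print(a,j.sum(),np.median(Q[j],0).round(1))
print(np.percentile(Q[m,0],99.9))
# tool tilted back by ph: tool z = (-sin ph,0,-cos ph)
Rg=R.from_euler('z',yr)*R.from_euler('y',ph)*R.from_euler('x',np.pi); tz=Rg.apply([0,0,1])
G=O_rest+138*x_s+[0,-1,0]+8*tz-up*tz; print(tz,G,delta(G,Rg))
E
python3 reg.py .38 75
```

```text
[ 574.63338426 -283.36246775  186.69795031] [3.14013530e+00 1.22535953e-03 1.81811230e-02] [ 0.71  0.44 -0.4   1.64  0.19  1.1  -1.3 ]
0 43 [-0.9 -6.  -4.3]
30 27 [26.3 -7.6 -1.6]
60 11 [61.3 -3.1 -8.1]
90 89 [89.5  1.3 -6.3]
120 100 [120.5   1.   -2.9]
150 109 [149.6   0.9   0.5]
154.41815058255534
[-0.37060875  0.01520348 -0.92866464] [ 602.46307334 -285.41554502  175.24938905] (array([27.7,  2.5, 11.5]), array([ 0.012, -0.379,  0.055]))
```

```bash
cat > reg2.py <<'E'
from h import *
import sys
ph=float(sys.argv[1]); up=float(sys.argv[2])
p,r=tool(); print(p,r.as_euler('xyz').round(3),env.get_state()['qpos'].round(2))
d=look('wrist'); X=xyz(d).reshape(-1,3)-O_rest; yl=np.cross(n_s,x_s); Q=np.c_[X@x_s,X@yl,X@n_s]
h=cv2.cvtColor(d['img'],cv2.COLOR_RGB2HSV).reshape(-1,3); brass=(h[:,0]>12)&(h[:,0]<32)&(h[:,1]>120)
m=(abs(Q[:,1])<9)&(Q[:,2]<6)&(Q[:,2]>-22)&(Q[:,0]>-20)&(Q[:,0]<180)&~brass&(d['z_map'].ravel()>0)
for a in range(-10,165,10):
    j=m&(abs(Q[:,0]-a)<4)
    if j.sum()>5: print(a,j.sum(),np.median(Q[j],0).round(1),np.percentile(Q[j,2],[10,90]).round(1))
print(np.percentile(Q[m,0],[.5,99.9]))
Rg=R.from_euler('z',yr)*R.from_euler('y',ph)*R.from_euler('x',np.pi); tz=Rg.apply([0,0,1])
G=O_rest+134*x_s+2.8*n_s+[0,-1,0]+8*tz-up*tz; print(tz,G,delta(G,Rg))
E
python3 reg2.py .45 75
```

```text
[ 574.70109808 -283.28394402  186.77869022] [3.14e+00 1.00e-03 1.50e-02] [ 0.71  0.44 -0.4   1.64  0.19  1.1  -1.31]
0 53 [ -0.4  -0.2 -16.8] [-18.6  -0.2]
10 43 [ 10.3   1.4 -16.8] [-17.7 -14.6]
20 49 [ 19.7   1.2 -15.3] [-16.5 -11.3]
30 55 [ 29.9   1.7 -13.5] [-15.  -10.4]
40 44 [ 40.7   1.3 -12.6] [-13.6 -10.8]
50 42 [ 50.6   1.4 -11.3] [-12.1  -9.7]
60 40 [ 60.3   0.5 -10. ] [-11.   -7.9]
70 48 [68.6  1.  -8.9] [-9.7 -6.7]
80 61 [79.3  0.7 -7.5] [-8.6 -5.3]
90 73 [89.9  0.9 -6.5] [-7.5 -3.9]
100 99 [100.3   1.2  -5.2] [-6.9 -2.2]
110 74 [110.6   1.6  -4.2] [-5. -2.]
120 71 [120.6   0.5  -2.8] [-3.7 -0.7]
130 79 [129.7   0.8  -1.6] [-2.4 -0.1]
140 100 [139.4   0.7  -0.5] [-1.3  1.7]
150 156 [150.3   0.8   1.5] [-0.2  5. ]
[ -3.38797858 154.89649149]
[-0.4346      0.01782859 -0.9004471 ] [ 604.84367194 -285.51320429  168.8646026 ] (array([30.2,  2.8, 17.8]), array([ 0.017, -0.449,  0.064]))
```

Call:
play_rows([
  [45,6,1,0,0,-0.11,0.02],
  [45,14,2,4,0.01,-0.22,0.04],
  [45,22,2.8,10,0.015,-0.33,0.06],
  [45,30,2.8,17,0.017,-0.449,0.064],
  [45,30.2,2.8,17.8,0.017,-0.449,0.064],
  [45,30.2,2.8,17.8,0.017,-0.449,0.064],
  [45,30.2,2.8,17.8,0.017,-0.449,0.064],
  [45,30.2,2.8,17.8,0.017,-0.449,0.064],
])

```text
time: 29.7
eef_pos: [604.5, -287.0, 170.8]
eef_rot: [3.141, 0.448, -0.043]
ft_force: [-0.2, -0.9, 0.3]
opening: 45.1
gripper_force: 0.0
```

```bash
python3 reg2.py .45 0
```

```text
[ 604.47312197 -287.02900359  170.82717473] [ 3.141  0.448 -0.043] [ 0.51  0.77 -0.31  1.22  0.3   1.63 -1.43]
0 20 [ -1.1   0.8 -11. ] [-18.9  -6.1]
10 13 [ 10.5   1.5 -16.5] [-17.5 -13.6]
20 17 [ 18.4   1.5 -15.7] [-16.8 -12.2]
30 25 [ 29.7   1.6 -13.7] [-15.3 -11.7]
40 18 [ 41.8   1.1 -12.3] [-13.3 -10.3]
50 14 [ 52.8   2.7 -11.3] [-12.3  -8.7]
60 9 [ 62.1   1.7 -10.3] [-10.9  -8.2]
70 20 [67.4  1.8 -9.2] [-9.9 -6.9]
80 28 [78.4  1.9 -7.7] [-8.6 -5.4]
90 34 [90.   1.  -6.4] [-7.6 -4.5]
100 36 [101.5   1.1  -5.1] [-6.2  5.5]
110 27 [112.    2.8  -4.1] [-5.   0.2]
120 21 [121.8   1.3  -3. ] [-3.8 -0.8]
130 34 [128.5   1.   -1.7] [-2.3  0.1]
140 45 [138.6   0.7  -0.5] [-1.3  1.3]
150 110 [152.6   0.9   2.4] [0.1 5.2]
[ -2.56283513 155.15457513]
[-0.4346      0.01782859 -0.9004471 ] [ 572.24867218 -284.17605997  101.33106992] (array([ 1.2, -1.8, 77.4]), array([ 0.   , -0.003, -0.002]))
```

Call:
play_rows([
  [45,1.2,-1.8,10,0,0,0],
  [45,1.2,-1.8,40,0,0,0],
  [45,1.2,-1.8,65,0,0,0],
  [45,1.2,-1.8,77.4,0,0,0],
  [45,1.2,-1.8,77.4,0,0,0],
  [45,1.2,-1.8,77.4,0,0,0],
  [25,1.2,-1.8,77.4,0,0,0],
  [5,1.2,-1.8,77.4,0,0,0],
])

```text
time: 30.42
eef_pos: [573.7, -283.0, 99.9]
eef_rot: [3.141, 0.447, -0.042]
ft_force: [0.6, -0.3, -0.1]
opening: 21.3
gripper_force: 0.0
```

Call:
play_rows([
  [5,0,0,0,0,0,0],
  [5,0,0,0,0,0,0],
  [5,0,0,0,0,0,0],
  [5,0,0,0,0,0,0],
])

```text
time: 30.75
eef_pos: [572.8, -282.8, 99.0]
eef_rot: [-3.141, 0.45, -0.042]
ft_force: [0.5, -0.2, 2.8]
opening: 9.5
gripper_force: 60.7
```

```bash
python3 - <<'E'
from h import *
p,r=tool(); print(p,r.as_euler('xyz'),env.get_state()['qpos'].round(2))
print('lift', delta(p-60*n_s,r)[0], 'then level', delta([530,-285,270],R.from_euler('xyz',[np.pi,0,-.041])))
E
```

```text
[ 572.80908353 -282.78301213   99.03880526] [-3.14149597  0.44990239 -0.04215926] [ 0.53  0.78 -0.31  1.35  0.31  1.49 -1.45]
lift [-50.8   0.  -32. ] then level (array([-112.8,    4. , -135.4]), array([-0.   ,  0.45 , -0.001]))
```

Call:
play_rows([
  [5,-8,0,-5,0,0,0],
  [5,-25,0,-16,0,0,0],
  [5,-51,0,-32,0,0,0],
  [5,-70,2,-60,0,0.1,0],
  [5,-85,4,-85,0,0.21,0],
  [5,-100,4,-112,0,0.33,0],
  [5,-113,4,-135,0,0.45,0],
  [5,-113,4,-135,0,0.45,0],
])

```text
time: 31.42
eef_pos: [527.0, -288.4, 276.8]
eef_rot: [3.133, -0.009, -0.048]
ft_force: [-0.1, -0.8, 0.8]
opening: 9.1
gripper_force: 60.2
```

Call:
play_rows([
  [5,-5,-30,-5,0,0,0],
  [5,-12,-68,-10,0,0,-0.01],
  [5,-20,-106,-20,0,0,-0.02],
  [5,-30,-144,-30,0,0,-0.03],
  [5,-38,-182,-40,0,0,-0.04],
  [5,-46,-220,-50,0,0,-0.05],
  [5,-54,-258,-55,0,0,-0.05],
  [5,-60,-296,-55,0,0,-0.05],
])

```text
time: 32.08
eef_pos: [480.7, 15.0, 324.7]
eef_rot: [3.141, 0.001, 0.007]
ft_force: [1.3, 0.9, -0.9]
opening: 9.2
gripper_force: 60.1
```

Call:
play_rows([
  [5,-8,-36,0,0,0,0],
  [5,-14,-74,0,0,0,0],
  [5,-20,-112,0,0,0,0],
  [5,-26,-150,0,0,0,0],
  [5,-30,-180,0,0,0,0],
  [5,-30,-195,0,0,0,0],
  [5,-30,-195,0,0,0,0],
  [5,-30,-195,0,0,0,0],
])

```text
time: 32.75
eef_pos: [449.0, 208.4, 323.3]
eef_rot: [3.141, 0.004, 0.011]
ft_force: [-0.2, -0.3, -0.5]
opening: 9.4
gripper_force: 60.1
```

Call:
play_rows([
  [5,0,0,0,0,0,0],
  [5,0,0,0,0,0,0],
])

```text
time: 32.92
eef_pos: [450.4, 205.7, 323.5]
eef_rot: [3.141, 0.003, 0.004]
ft_force: [-0.0, -0.3, -0.4]
opening: 9.3
gripper_force: 60.1
```

```bash
cat > inhand.py <<'E'
from h import *
d,q,m=bar_in_tool('wh'); p,r=tool(); print(p,r.as_euler('xyz').round(4),env.get_state()['qpos'].round(2))
m=(abs(q[...,1])<12)&(abs(q[...,0])<150)&(q[...,2]>-40)&(q[...,2]<130); P=q[m]
for a in range(-140,50,10):
    j=abs(P[:,0]-a)<4
    if j.sum()>6: print(a,j.sum(),np.median(P[j],0).round(1),np.percentile(P[j,1],[5,95]).round(1))
k=P[P[:,0]<-60]; print('bright end',np.percentile(k[:,0],[0,1]),np.percentile(k[:,2],[99,100]))
k=P[(P[:,0]>8)&(P[:,0]<60)]; print('dark end',np.percentile(k,[1,99,100],axis=0).round(1).tolist())
E
python3 inhand.py
```

```text
[450.50393541 205.86597474 323.62457633] [3.1412e+00 2.7000e-03 4.1000e-03] [ 0.29  0.07 -0.83  1.81  0.05  1.29 -2.11]
-70 12 [-72.8   1.6  72.1] [-4.2  6.3]
-60 14 [-57.8   0.8  52.2] [-2.9  5.4]
-50 13 [-49.3   1.2  43.1] [-3.5  5.4]
-40 15 [-41.6   1.8  33.2] [-2.7  5.5]
-30 22 [-27.3   1.4  15. ] [-3.3  4.7]
-20 26 [-19.    0.8   5.7] [-3.3  5.2]
-10 158 [ -9.    1.1 -35.6] [-5.3  7. ]
0 238 [ -0.    0.6 -35.8] [-5.2  6.9]
10 1814 [ 10.7   0.1 -24.3] [-10.1  11. ]
bright end [-92.37548782 -91.3479291 ] [92.33691053 93.09710299]
dark end [[8.2, -10.4, -39.2], [13.4, 11.8, -3.2], [14.5, 12.0, -1.9]]
```

```bash
python3 - <<'E'
from h import *
pg=np.array([572.81,-282.78,99.04]); rg=R.from_euler('xyz',[-3.1415,.4499,-.0422])
b=O_rest-4.2*x_s-14.5*n_s+[0,-1,0]; u=np.cos(.1256)*x_s+np.sin(.1256)*n_s
print('geom b_t',rg.inv().apply(b-pg).round(1),'u_t',rg.inv().apply(u).round(3))
q=np.load('wh.npz')['q']; m=(abs(q[...,1])<9)&(q[...,2]>2)&(q[...,2]<95)&(q[...,0]<-10)&(q[...,0]>-100); P=q[m]; 
k=abs((P[:,0]+19)*.777+(P[:,2]-5.7)*.629)<8; P=P[k]
l=cv2.fitLine(P.astype(np.float32),cv2.DIST_HUBER,0,.01,.01).ravel(); print('fit',l.round(3),len(P),P[:,0].min(),P[:,2].max())
h=np.load('wh.npz')['img'][m][k].mean(1); t=P@l[:3]-l[3:]@l[:3]; 
for a in np.arange(-70,60,8): 
    j=abs(t-a)<4
    if j.sum(): print(int(a),j.sum(),h[j].mean().round(),P[j].mean(0).round(1))
E
```

```text
geom b_t [-89.8   1.6  97.8] u_t [ 0.635 -0.001 -0.773]
fit [-6.3400e-01  1.0000e-02  7.7300e-01 -4.6112e+01  1.0740e+00  3.8172e+01] 145 -92.37548781971402 93.09710299271937
-46 15 52.0 [-18.4   0.6   5.2]
-38 11 52.0 [-20.3   1.5   6.9]
-30 21 54.0 [-27.    1.1  15.3]
-22 8 53.0 [-34.2   1.6  23.6]
-14 8 59.0 [-34.8  -0.4  25.4]
-6 14 59.0 [-41.7   1.5  33.4]
2 7 59.0 [-49.    1.5  42.2]
10 6 68.0 [-50.    0.7  44.3]
18 13 74.0 [-57.4   1.2  52.7]
26 3 89.0 [-64.6   1.   60.7]
34 6 97.0 [-65.3   1.5  62.5]
42 16 105.0 [-73.3   0.6  72.8]
50 6 116.0 [-76.7   2.8  75.4]
58 4 105.0 [-83.8  -0.1  83.4]
```

```bash
cat >> h.py <<'E'
b_t=np.array([-89.8,0.5,97.8]); u_t=np.array([.634,-.004,-.773])
R_jig=R.align_vectors([z_j,-y_j],[u_t,[0,1,0]],weights=[100,1])[0]
def jt(out,up): return delta(O_jig-out*x_j+up*z_j-R_jig.apply(b_t),R_jig)
E
python3 - <<'E'
from h import *
print(R_jig.as_euler('xyz'),jt(60,20),O_jig-60*x_j+20*z_j-R_jig.apply(b_t))
E
```

```text
[-3.13774448 -0.30294867  0.00636798] (array([ 39. ,  -1.1, 123.1]), array([ 0.005,  0.306, -0.003])) [489.14752531 207.07076268 200.41027707]
```

Call:
play_rows([
  [5,15,0,10,0,0.1,0],
  [5,30,0,30,0,0.2,0],
  [5,39,-1,60,0.005,0.306,-0.003],
  [5,39,-1.1,95,0.005,0.306,-0.003],
  [5,39,-1.1,120,0.005,0.306,-0.003],
  [5,39,-1.1,123.1,0.005,0.306,-0.003],
  [5,39,-1.1,123.1,0.005,0.306,-0.003],
  [5,39,-1.1,123.1,0.005,0.306,-0.003],
])

```text
time: 33.63
eef_pos: [490.3, 209.4, 202.4]
eef_rot: [-3.135, -0.306, 0.008]
ft_force: [0.6, -0.3, 0.2]
opening: 9.5
gripper_force: 60.0
```

Call:
play_rows([
  [5,0,0,0,0,0,0],
  [5,0,0,0,0,0,0],
])

```text
time: 33.8
eef_pos: [490.8, 210.2, 203.5]
eef_rot: [-3.134, -0.308, 0.008]
ft_force: [-0.8, -0.5, -0.2]
opening: 9.2
gripper_force: 60.0
```

```bash
python3 seat.py wA; python3 -c "
from h import *
print(jt(60,20),jt(0,10))"
```

```text
[490.51672276 210.11256223 203.15564884] [ 0.25  0.1  -0.85  2.08  0.35  0.76 -2.38]
bright end in seat (model) [-59.1   3.2  23. ] dir [-0.005, -0.001, 1.0]
132 9 [-63.9   2.3 128.5] [-1.1  5.7]
144 9 [-63.7   2.8 140.9] [-1.6  6.9]
156 15 [-63.8   2.7 152.9] [-1.2  6.6]
168 340 [-50.2  -3.3 168.3] [-12.2  11.7]
180 879 [-59.9   1.2 180.6] [-11.5  11.2]
(array([-2.2,  3. ,  2.2]), array([-0.004, -0.005,  0.002])) (array([37.7,  3.3, 48.2]), array([-0.004, -0.005,  0.002]))
```

Call:
play_rows([
  [5,-2.2,3,2.2,-0.004,-0.005,0.002],
  [5,6,3,11,-0.004,-0.005,0.002],
  [5,16,3.1,23,-0.004,-0.005,0.002],
  [5,24,3.2,32,-0.004,-0.005,0.002],
  [5,29.7,3.2,39,-0.004,-0.005,0.002],
  [5,29.7,3.2,39,-0.004,-0.005,0.002],
  [5,29.7,3.2,39,-0.004,-0.005,0.002],
  [5,29.7,3.2,39,-0.004,-0.005,0.002],
])

```text
time: 34.52
eef_pos: [528.6, 207.0, 172.8]
eef_rot: [-3.14, -0.299, 0.008]
ft_force: [-0.1, 0.3, -1.6]
opening: 9.5
gripper_force: 60.1
```

```bash
cat > chk.py <<'E'
from h import *
p,r=tool(); f=env.get_state()['ft_force']
print('force x,y,z_j',[round(float(f@k),1) for k in(x_j,y_j,z_j)],'time',env.get_state()['time'])
e=np.array([(r.apply(b_t)+p-O_jig)@k for k in(x_j,y_j,z_j)]); u=r.apply(u_t); print('model end',e.round(1),'dir',[round(float(u@k),3) for k in(x_j,y_j,z_j)])
d=look('scene'); X=xyz(d)-O_jig; L=np.stack([X@x_j,X@y_j,X@z_j],-1).reshape(-1,3); h=cv2.cvtColor(d['img'],cv2.COLOR_RGB2HSV).reshape(-1,3).astype(int)
brass=(h[:,0]>12)&(h[:,0]<32)&(h[:,1]>120)&(h[:,2]>70)
c=(abs(L[:,1])<25)&(abs(L[:,0]+5)<30)&(d['z_map'].ravel()>0)
for lo,hi in((10,40),(70,100)):
    j=c&brass&(L[:,2]>lo)&(L[:,2]<hi); print('brass',j.sum(),np.percentile(L[j],[5,50,95],axis=0).round(1).tolist())
for s in range(0,165,10):
    j=c&~brass&(abs(L[:,2]-s)<5)&(abs(L[:,1])<12)&(L[:,0]<14)
    if j.sum()>3: print(s,j.sum(),np.median(L[j],0).round(1),np.percentile(L[j,0],[10,90]).round(1),d['img'].reshape(-1,3)[j].mean(0).round())
E
python3 chk.py; python3 -c "
from h import *
print(jt(0,8),jt(0,0))"
```

```text
force x,y,z_j [0.5, 0.3, -1.5] time 34.5167
model end [-13.6  -0.7   9.2] dir [0.004, 0.002, 1.0]
brass 49 [[-13.8, -10.4, 19.9], [2.1, 7.7, 28.6], [8.3, 17.7, 36.3]]
brass 73 [[-15.1, -11.5, 82.5], [1.8, 9.4, 92.6], [10.2, 17.3, 97.9]]
0 51 [-9.3  4.   1.1] [-17.9   8.4] [114. 113. 108.]
10 7 [-16.1   4.5  12.2] [-16.7  -9.3] [134. 132. 129.]
20 19 [-14.3   2.9  20.5] [-17.5   3. ] [134. 127. 115.]
30 17 [-14.9   1.9  30.4] [-17.8  -8.6] [137. 130. 118.]
40 27 [ 5.8  1.3 39.3] [-16.6  12.7] [110. 102.  89.]
50 29 [ 9.2  1.9 49.1] [-16.8  13.7] [91. 87. 81.]
60 24 [-12.5   2.7  59.5] [-16.7  13.3] [86. 78. 71.]
70 19 [-9.7  4.1 68.3] [-15.6  12.8] [93. 84. 73.]
80 16 [-14.8   3.1  81.3] [-19.2 -10.6] [92. 79. 65.]
90 11 [-16.5   3.8  90.9] [-17.7 -12.8] [76. 62. 51.]
100 17 [ 9.8  1.5 98.5] [-16.5  13.7] [128. 116. 101.]
110 12 [-16.    1.6 109.5] [-17.3 -14.2] [88. 74. 63.]
120 13 [-14.1   2.7 117.7] [-16.5 -10.5] [74. 63. 54.]
130 13 [-15.7   2.1 129.3] [-17.4 -11.5] [80. 70. 61.]
140 13 [-17.2   3.1 141.1] [-18.5 -14. ] [84. 81. 77.]
150 12 [-23.7   7.9 151.3] [-25.4  -3. ] [81. 80. 78.]
160 5 [-30.9  -6.6 158.6] [-32.7 -29.7] [66. 65. 62.]
(array([ 9.4, -0.4,  9.3]), array([0.002, 0.003, 0.002])) (array([ 4.3, -0.4, 15.5]), array([0.002, 0.003, 0.002]))
```

Call:
play_rows([
  [5,4,-0.4,4,0.002,0.003,0.002],
  [5,7,-0.4,7,0.002,0.003,0.002],
  [5,9.4,-0.4,9.3,0.002,0.003,0.002],
  [5,9.4,-0.4,9.3,0.002,0.003,0.002],
  [5,9.4,-0.4,9.3,0.002,0.003,0.002],
])

```text
time: 34.98
eef_pos: [540.5, 207.3, 166.6]
eef_rot: [-3.138, -0.301, 0.005]
ft_force: [-3.0, -0.1, 3.2]
opening: 9.7
gripper_force: 60.8
```

```bash
python3 chk.py|head -4; python3 -c "
from h import *
print(jt(0,0))"
```

```text
force x,y,z_j [-4.0, -0.1, 1.8] time 34.9833
model end [ 0.  -0.2  7.9] dir [0.002, -0.0, 1.0]
brass 50 [[-14.1, -10.8, 20.7], [-4.9, -3.2, 29.1], [7.5, 16.6, 35.4]]
brass 74 [[-14.9, -10.4, 81.1], [-3.8, 10.7, 91.9], [9.6, 18.8, 97.5]]
(array([-5.2, -0.3,  5.9]), array([ 0.   ,  0.001, -0.001]))
```

Call:
play_rows([
  [5,-2,0,1.8,0,0,0],
  [5,-3.5,0,3.2,0,0,0],
  [5,-4.4,0,4.2,0,0,0],
  [5,-4.4,0,4.2,0,0,0],
  [5,-4.4,0,4.2,0,0,0],
])

```text
time: 35.45
eef_pos: [537.8, 207.5, 161.0]
eef_rot: [-3.136, -0.302, 0.005]
ft_force: [0.4, -0.2, 0.3]
opening: 9.4
gripper_force: 60.3
```

```bash
python3 chk.py|head -4; python3 -c "
from h import *
print(jt(0,0))"
```

```text
force x,y,z_j [0.3, -0.2, 0.4] time 35.45
model end [-0.2  0.1  1.7] dir [0.001, -0.001, 1.0]
brass 53 [[-13.2, -11.0, 20.8], [-5.5, 0.5, 29.2], [7.8, 17.1, 36.7]]
brass 79 [[-14.0, -10.9, 81.2], [-3.7, 10.9, 92.5], [8.4, 17.6, 97.8]]
(array([-0.9, -0. ,  1.4]), array([-0.001,  0.001, -0.001]))
```

Lower further to feel the disc.

Call:
play_rows([
  [5,-0.6,0,0.8,0,0,0],
  [5,-1.3,0,1.6,0,0,0],
  [5,-1.3,0,1.6,0,0,0],
  [5,-1.3,0,1.6,0,0,0],
])

```text
time: 35.83
eef_pos: [538.0, 207.5, 160.9]
eef_rot: [-3.137, -0.305, 0.005]
ft_force: [-2.2, -1.6, 6.6]
opening: 9.2
gripper_force: 61.4
```

```bash
python3 chk.py|head -2
```

```text
force x,y,z_j [-4.5, -1.6, 5.2] time 35.8333
model end [0.4 0.1 1.6] dir [-0.002, -0.001, 1.0]
```

Call:
play_rows([
  [12,0,0,-0.5,0,0,0],
  [20,0,0,-0.5,0,0,0],
  [40,0,0,-0.5,0,0,0],
  [40,0,0,-0.5,0,0,0],
  [40,0,0,-0.5,0,0,0],
])

```text
time: 36.3
eef_pos: [536.6, 207.3, 159.4]
eef_rot: [-3.137, -0.302, 0.006]
ft_force: [0.2, 0.6, -0.1]
opening: 40.2
gripper_force: 0.0
```

Call:
play_rows([
  [40,-5,0,-10,0,0,0],
  [40,-15,0,-35,0,0,0],
  [40,-25,0,-70,0,0,0],
  [40,-40,0,-105,0,0,0],
  [40,-50,0,-135,0,0,0],
  [40,-50,0,-135,0,0,0],
  [40,-50,0,-135,0,0,0],
  [40,-50,0,-135,0,0,0],
])

```text
time: 36.97
eef_pos: [448.9, 205.7, 273.3]
eef_rot: [-3.138, -0.302, 0.005]
ft_force: [-0.4, 0.7, -1.5]
opening: 40.1
gripper_force: 0.0
```

```bash
cat > seatw.py <<'E'
from h import *
p,r=tool(); print(p,r.as_euler('xyz').round(3),env.get_state()['qpos'].round(2))
d=look('wrist'); np.savez('wk.npz',**d); X=xyz(d)-O_jig; L=np.stack([X@x_j,X@y_j,X@z_j],-1).reshape(-1,3); h=cv2.cvtColor(d['img'],cv2.COLOR_RGB2HSV).reshape(-1,3).astype(int)
brass=(h[:,0]>12)&(h[:,0]<32)&(h[:,1]>140)&(h[:,2]>70)
c=(abs(L[:,1])<12)&(L[:,0]<12)&(L[:,0]>-12)&~brass
for s in range(0,175,15):
    j=c&(abs(L[:,2]-s)<4)
    if j.sum()>5: print(s,j.sum(),np.median(L[j],0).round(1),np.percentile(L[j,0],[5]).round(1))
j=c&(L[:,2]>140); print('top',np.percentile(L[j,2],[50,99,99.9]))
w=(xyz(d)-c_j).reshape(-1,3); K=Rj.inv().apply(w)
red=((h[:,0]<8)|(h[:,0]>172))&(h[:,1]>150)&(h[:,2]>80)&(abs(K[:,0])<60)&(abs(K[:,1])<110)&(K[:,2]>20)
if red.sum(): print('red',red.sum(),np.percentile(K[red],[2,50,98],axis=0).round(1).tolist(),'top pts',np.median(K[red&(K[:,2]>np.percentile(K[red,2],70))],0).round(1))
E
python3 seatw.py
```

```text
[448.88453635 205.6899491  273.34887456] [-3.138 -0.302  0.005] [ 0.32 -0.12 -0.87  2.07  0.08  0.89 -2.16]
0 141 [-6.9  3.9  0. ] [-11.5]
15 30 [-5.2  1.2 16.8] [-9.1]
30 144 [-1.3  5.9 32.6] [-9.5]
45 39 [-2.7  2.1 45.4] [-5.3]
60 41 [-3.6  0.8 59.2] [-5.3]
75 30 [-4.4 -0.4 73.9] [-5.7]
90 74 [-5.   1.  90.8] [-10.6]
105 51 [ -4.3  -0.6 105.5] [-5.5]
120 49 [ -4.2  -0.7 119.5] [-5.3]
135 47 [ -4.4  -0.8 133.9] [-5.3]
150 54 [-4.400e+00 -1.000e-01  1.506e+02] [-5.5]
top [155.58814845 160.11573186 160.68094773]
red 155 [[-17.1, -71.9, 111.7], [-14.1, 46.2, 133.8], [-12.1, 58.9, 433.6]] top pts [-15.1  48.6 134.8]
```

```bash
python3 - <<'E'
from h import *
d=dict(np.load('wk.npz')); h=cv2.cvtColor(d['img'],cv2.COLOR_RGB2HSV); K=Rj.inv().apply((xyz(d)-c_j).reshape(-1,3))
h=h.reshape(-1,3).astype(int); red=((h[:,0]<8)|(h[:,0]>172))&(h[:,1]>150)&(h[:,2]>80)&(abs(K[:,0])<40)&(K[:,1]>0)&(K[:,1]<110)&(K[:,2]>80)&(K[:,2]<150)
print(red.sum(),np.percentile(K[red],[1,5,50,95,99],axis=0).round(1).tolist())
b=(abs(K[:,0])<45)&(K[:,1]>-60)&(K[:,1]<110)&(K[:,2]>85)&(K[:,2]<150)&~red
H,_,_=np.histogram2d(K[b,0],K[b,1],bins=[np.arange(-45,46,6),np.arange(-60,111,10)]); print(H.astype(int))
v=b&(abs(K[:,1]-47)<12)
for x in range(-24,30,4):
    j=v&(abs(K[:,0]-x)<2)
    if j.sum()>2: print(x,j.sum(),np.percentile(K[j,2],[10,50,90]).round(1))
yk=46
print(delta(c_j+Rj.apply([-2.5,yk,230]),R.from_euler('xyz',[np.pi,0,np.pi/2+yj])))
E
```

```text
149 [[-17.1, 39.0, 109.0], [-17.1, 39.3, 115.9], [-14.1, 46.7, 133.7], [-12.1, 58.3, 135.1], [-12.1, 59.5, 135.5]]
[[  0   0   0   0   0   0   0   0   0   0   0   0   0   0   0   0   0]
 [  0   0   0   0   0   0   0   0   0   0   0   0   0   0   0   0   0]
 [  0   0   0   0   0   0   0   0   0  15  19  18  12   0   0   0   0]
 [  0   0   0   0   0   0   0   0   0  49  45  46  30   0   0   0   0]
 [  0   0  15  17  18  18  18  17  19  82  49  31   7   0   0   0   0]
 [  0   0  43  45  45  43  44  46  45  51  27  18  12   0   0   0   0]
 [  8   0  34  36  35  35  36  35  36  48  45  47  31   0   0   0   0]
 [ 53   0   0   0   0   0   0   0   0 126  78  78  22   0   0   0   0]
 [ 39   0   0   0   0   0   0   0   0  53  33  21   4   0   0   0   0]
 [ 24   0   0   0   0   0   0   0   0   0   0   0   0   0   0   0   0]
 [ 33   0   0   0   0   0   0   0   0   0   0   0   0   0   0   0   0]
 [ 41   0   0   0   0   0   0   0   0   0   0   0   0   0   0   0   0]
 [ 41   0   0   0   0   0   0   0   0   0   0   0   0   0   0   0   0]
 [ 18   0   0   0   0   0   0   0   0   0   0   0   0   0   0   0   0]
 [  0   0   0   0   0   0   0   0   0   0   0   0   0   0   0   0   0]]
-24 66 [ 98.3  99.1 100.1]
-20 112 [ 98.6 100.4 133.3]
-16 44 [ 98.6 103.2 126.3]
-12 42 [ 99.1 101.9 117.6]
-8 84 [ 98.4 100.2 101.7]
-4 115 [ 98.4 100.2 133.3]
0 141 [104.5 133.6 135. ]
4 110 [ 98.9 132.4 134.3]
8 16 [97.  98.1 98.6]
(array([  34.7, -116.6,   55.6]), array([ 0.233, -0.238, -1.561]))
```

Call:
play_rows([
  [50,0,-15,0,0.017,-0.017,-0.112],
  [50,2,-30,0,0.033,-0.034,-0.223],
  [50,4,-48,0,0.05,-0.051,-0.335],
  [50,8,-66,0,0.067,-0.068,-0.446],
  [50,12,-84,5,0.083,-0.085,-0.558],
  [50,18,-100,10,0.1,-0.102,-0.669],
  [50,24,-112,20,0.117,-0.119,-0.78],
  [50,30,-116,30,0.133,-0.136,-0.892],
])

```text
time: 37.68
eef_pos: [485.4, 324.6, 252.0]
eef_rot: [3.085, -0.127, 0.921]
ft_force: [0.0, -0.7, 0.2]
opening: 49.9
gripper_force: 0.0
```

```bash
cat > kp.py <<'E'
from h import *
import sys
p,r=tool(); print(p,r.as_euler('xyz').round(3),env.get_state()['qpos'].round(2))
x,y,z=map(float,sys.argv[1:4]); print(delta(c_j+Rj.apply([x,y,z]),R.from_euler('xyz',[np.pi,0,np.pi/2+yj])))
E
python3 kp.py -3 49 200
```

```text
[485.38397072 324.60740421 252.03090713] [ 3.085 -0.127  0.921] [ 0.16  0.29 -0.96  1.81  0.31  1.05 -1.56]
(array([ 1.1,  5.6, 53. ]), array([ 0.096, -0.103, -0.661]))
```

Call:
play_rows([
  [50,0,1,0,0.016,-0.017,-0.11],
  [50,0,2,5,0.032,-0.034,-0.22],
  [50,0,3,15,0.048,-0.051,-0.33],
  [50,1,4,30,0.064,-0.069,-0.44],
  [50,1,5,45,0.08,-0.086,-0.55],
  [50,1.1,5.6,53,0.096,-0.103,-0.661],
  [50,1.1,5.6,53,0.096,-0.103,-0.661],
  [50,1.1,5.6,53,0.096,-0.103,-0.661],
])

```text
time: 38.35
eef_pos: [496.8, 322.9, 199.6]
eef_rot: [-3.141, 0.001, 1.569]
ft_force: [-0.2, 0.7, 0.5]
opening: 49.9
gripper_force: 0.0
```

Call:
play_rows([
  [50,0,0,0,0,0,0],
  [50,0,0,0,0,0,0],
])

```text
time: 38.52
eef_pos: [497.3, 323.7, 202.7]
eef_rot: [3.136, 0.0, 1.571]
ft_force: [0.2, -0.4, 0.0]
opening: 50.1
gripper_force: 0.0
```

```bash
python3 kp.py -3 49 108; python3 - <<'E'
from h import *
d=look('wrist'); p,r=tool(); q=r.inv().apply((xyz(d)-p).reshape(-1,3)); K=Rj.inv().apply((xyz(d)-c_j).reshape(-1,3)); h=cv2.cvtColor(d['img'],cv2.COLOR_RGB2HSV).reshape(-1,3).astype(int)
b=(K[:,2]>120)&(K[:,2]<145)&(abs(K[:,0])<35)&(K[:,1]>10)&(K[:,1]<90)
red=b&((h[:,0]<8)|(h[:,0]>172))&(h[:,1]>130)
t=b&(K[:,2]>130)
for n,j in(('red',red),('redtop',red&t),('fin',t&~red)):
    if j.sum()>3: print(n,j.sum(),'K',np.percentile(K[j],[3,50,97],axis=0).round(1).tolist(),'tool',np.percentile(q[j],[3,50,97],axis=0).round(1).tolist())
E
```

```text
[497.29781226 323.70834212 202.70966696] [3.136 0.    1.571] [ 0.14  0.5  -1.01  1.73  0.46  1.17 -1.  ]
(array([ 1.9, -0.9, 94.7]), array([ 0.005,  0.   , -0.009]))
red 282 K [[-17.2, 41.3, 122.5], [-14.0, 52.6, 133.7], [-11.2, 60.9, 135.4]] tool [[-5.9, -15.2, 67.7], [5.5, -11.9, 69.3], [13.7, -9.1, 80.5]]
redtop 230 K [[-17.4, 41.1, 131.6], [-14.4, 51.5, 134.0], [-11.6, 60.6, 135.5]] tool [[-6.1, -15.4, 67.5], [4.3, -12.4, 69.0], [13.5, -9.6, 71.4]]
fin 351 K [[-17.7, 38.8, 132.1], [0.9, 50.4, 133.9], [4.7, 62.4, 135.2]] tool [[-8.2, -15.6, 67.9], [3.4, 3.0, 69.1], [15.4, 6.8, 71.0]]
```

Call:
play_rows([
  [50,3.5,-1.4,15,0.005,0,-0.009],
  [50,3.5,-1.4,45,0.005,0,-0.009],
  [50,3.5,-1.4,75,0.005,0,-0.009],
  [50,3.5,-1.4,90,0.005,0,-0.009],
  [50,3.5,-1.4,94,0.005,0,-0.009],
  [50,3.5,-1.4,94,0.005,0,-0.009],
  [50,3.5,-1.4,94,0.005,0,-0.009],
])

```text
time: 39.15
eef_pos: [496.9, 327.7, 109.5]
eef_rot: [3.14, -0.0, 1.581]
ft_force: [0.6, -0.2, -0.3]
opening: 50.5
gripper_force: 0.0
```

Call:
play_rows([
  [35,0,0,0,0,0,0],
  [28,0,0,0,0,0,0],
  [10,0,0,0,0,0,0],
  [5,0,0,0,0,0,0],
  [5,0,0,0,0,0,0],
  [5,0,0,0,0,0,0],
  [5,0,0,0,0,0,0],
  [5,0,0,0,0,0,0],
])

```text
time: 39.82
eef_pos: [498.0, 328.4, 110.8]
eef_rot: [3.139, -0.002, 1.58]
ft_force: [1.3, -0.1, 6.8]
opening: 13.5
gripper_force: 60.8
```

Call:
play_rows([
  [5,-4,0,0,0,0,0],
  [5,-10,0,0,0,0,0],
  [5,-17,0,0,0,0,0],
  [5,-24,0,0,0,0,0],
  [5,-31,0,0,0,0,0],
  [5,-37,0,0,0,0,0],
  [5,-40,0,0,0,0,0],
  [5,-40,0,0,0,0,0],
])

```text
time: 40.48
eef_pos: [498.3, 287.1, 110.8]
eef_rot: [3.139, -0.0, 1.579]
ft_force: [0.3, 0.1, 8.5]
opening: 13.8
gripper_force: 60.7
```

Call:
play_rows([
  [5,-3,0,0,0,0,0],
  [5,-6,0,0,0,0,0],
  [5,-9,0,0,0,0,0],
  [5,-9,0,0,0,0,0],
])

```text
time: 40.82
eef_pos: [498.3, 284.4, 110.8]
eef_rot: [3.136, -0.012, 1.583]
ft_force: [4.3, 10.5, -1.7]
opening: 14.0
gripper_force: 61.8
```

Call:
play_rows([
  [5,1.5,0,0,0,0,0],
  [5,1.5,0,0,0,0,0],
  [14,1.5,0,0,0,0,0],
  [25,1.5,0,0,0,0,0],
  [45,1.5,0,0,0,0,0],
  [55,1.5,0,0,0,0,0],
  [55,1.5,0,0,0,0,0],
  [55,1.5,0,0,0,0,0],
])

```text
time: 41.48
eef_pos: [497.4, 278.1, 108.2]
eef_rot: [3.141, 0.002, 1.58]
ft_force: [0.2, 0.5, -0.7]
opening: 55.0
gripper_force: 0.0
```

Call:
play_rows([
  [55,0,0,-10,0,0,0],
  [55,0,0,-30,0,0,0],
  [55,0,0,-65,0,0,0],
  [55,5,0,-100,0,0,0],
  [55,20,0,-130,0,0,0],
  [55,30,0,-140,0,0,0],
  [55,30,0,-140,0,0,0],
  [55,30,0,-140,0,0,0],
])

```text
time: 42.15
eef_pos: [496.4, 309.9, 248.8]
eef_rot: [3.141, 0.001, 1.582]
ft_force: [0.4, -0.5, -0.5]
opening: 54.9
gripper_force: 0.0
```

```bash
python3 seatw.py; python3 - <<'E'
from h import *
d=dict(np.load('wk.npz')); K=Rj.inv().apply((xyz(d)-c_j).reshape(-1,3)); h=cv2.cvtColor(d['img'],cv2.COLOR_RGB2HSV).reshape(-1,3).astype(int)
b=(K[:,2]>120)&(K[:,2]<145)&(abs(K[:,0])<25)&(K[:,1]>-40)&(K[:,1]<60)
red=b&((h[:,0]<8)|(h[:,0]>172))&(h[:,1]>130); t=b&(K[:,2]>130)
for n,j in(('redtop',red&t),('fin',t&~red)): print(n,j.sum(),np.percentile(K[j],[3,50,97],axis=0).round(1).tolist())
E
python3 chk.py | head -5
```

```text
[496.36647344 309.88559095 248.81539132] [3.141e+00 1.000e-03 1.582e+00] [ 0.21  0.44 -1.05  1.7   0.4   1.24 -0.93]
0 106 [-7.   1.3  0.1] [-11.6]
15 21 [-5.6 -6.8 16.4] [-10.5]
30 78 [ 7.5  3.1 32.9] [-10.6]
45 64 [ 9.1  3.7 45.9] [-0.3]
60 90 [-8.8  3.5 61.8] [-11.4]
75 10 [-4.7 -7.5 77.3] [-10.]
90 104 [-4.5 -1.1 90.6] [-11.]
105 66 [ -2.5   3.  105.6] [-4.9]
120 75 [ -2.7   2.9 119.5] [-5.]
135 77 [ -2.1   2.9 134.5] [-4.7]
150 87 [ -2.5   3.2 150.8] [-4.9]
top [153.24902088 160.02338148 160.54807371]
red 173 [[-17.1, -2.4, 117.4], [-14.2, 9.5, 133.8], [-11.5, 17.4, 135.6]] top pts [-14.7   6.  134.5]
redtop 152 [[-17.1, -2.4, 131.6], [-14.3, 7.7, 134.0], [-11.5, 16.8, 135.5]]
fin 250 [[-18.0, -5.0, 131.4], [1.3, 6.3, 133.8], [5.1, 18.6, 135.3]]
force x,y,z_j [0.4, -0.5, 0.1] time 42.2
model end [-25.8  11.1 108.7] dir [-0.292, 0.636, 0.713]
brass 46 [[-13.8, -10.8, 19.5], [-6.5, -6.2, 27.1], [5.1, 17.9, 35.5]]
brass 77 [[-14.4, -10.4, 81.9], [-3.7, 10.8, 90.8], [9.5, 18.1, 98.1]]
0 54 [-8.7  3.6  0.8] [-17.   9.] [124. 124. 120.]
```

```bash
python3 -c "
from bench import env
print(env.close_job())"
```

```text
the job is handed in; nothing more can be done
None
```

I handed the job in at about 42 s. By camera, the stake stands seated in both jig saddles. The keeper was slid 44 mm with the tab squeezed, up to its end stop. The red tab has sprung back out, the gripper is clear, and the bystanders were not touched. Getting there took three regrasps at the rest, because the first two grips ran the arm into its joint limits at the jig; the second re-lay left the bright end resting on top of the rest's stop. The judge returned no verdict.

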